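# Hang the stone bin on the louvred panel

### The arm

A 6-joint arm with a two-finger parallel gripper is mounted at the origin on the work surface. World frame = base frame: x ahead of the robot, y to its left, z up, the work surface at z = 0. Lengths are in m, angles in degrees, forces in N, time in s.
With the tool pointing down it reaches from about 0.375 to 0.9 m from the base axis. Payload 3.1 kg.
Tool frame: the origin (TCP) lies where the fingers leave the gripper's body, on its centre line; the fingertips stand bot.tips_ahead ahead of it and the grasp point (between the pads) lies 51 mm ahead of it (bot.tips_ahead is the distance from the TCP to the fingertips, in m); z points along the fingers, x is the direction in which the jaws open and shut, and the axes are right-handed (so a half turn about z gives the same grasp; the last joint's range is limited). The gripper opens to 87 mm and grips with 3 to 60 N. Pads are 19 mm wide; open, the fingers measure 117 mm over their backs; the gripper's body (75 mm by 190 mm) begins 51 mm behind the grasp point.
Start: joints at [58.585, 30.224, 82.088, -0, 67.689, -10.227], TCP at [0.226, 0.583, 0.292] pointing down, gripper open.
Joint ranges: [-176.69, 176.69], [-43.24, 126.21], [12.49, 139.97], [-82, 262], [0, 151.66], [-163.58, 163.58]. Speed limits (degrees/s): [159.86, 159.86, 180, 180, 180, 180].

### API

Orientations are given as a 3x3 rotation matrix whose columns are the frame's x, y, z axes.
In Python, from rig import bot, vision, nets gives the robot as it stands.
- The arm moves only by the tool play_rows, never from a script. Its argument "series" is a list of rows, each an object of numbers: "tx", "ty", "tz": the shift along the world's x, y, z as a fraction of full scale; "turn": the turn about the world's z as a fraction of full scale. A call has 1 to 10 rows; each row shifts and turns the commanded pose from where the row before left it; what a row does not reach is not made up. Full scale, the value 1, is 0.8 m for a shift and 60 degrees for a turn. A row lasts 1/10 s, in which the tool goes at most 50 mm and 8.59 degrees, less where a joint would pass 70% of its speed; a pose out of reach is approached as far as the arm can. A call with a number of a shift or a turn outside -1 to 1 is refused whole. A call with a gripper value outside its range is refused whole. "gripper" is the opening, from 0 (shut) to 1 (fully open), set as the call begins (left out, the last holds). The fingers move at their own pace and stop on an object; the grip force is fixed at half the most. Time passes only in rows, so rows that do not move let the fingers close. It gives the time, the measured TCP pose, the force and the opening at its end, in the units of the state.
- bot.read_state(): the state, without advancing time (a new reading comes with each control period).
- vision.capture(name): name is "scene" or "top"; returns a dict with "pixels" (384x512x3 uint8, blue, green, red), "fx", "fy", "cx", "cy" (pixels), "extrinsics" (4x4, takes a point from camera to world coordinates). Camera axes: x right, y down, z forward; pixel columns grow to the right and rows downward; lengths in m; the calibration is good to about 2 mm. A picture is of the moment at which its call begins. There is no depth.
- bot.hand_in(): hands the job in, once; it reports no verdict.
Trained networks look in a picture, given as the dict that the camera call returned (one of the last four; its "shot" number tells which), for a name from the list of things; names that differ only in an ending like _2 or _b are one class to them, and where a whole thing is asked for, a point or a joint stands for the part that bears it (a point fixed in the world has none). Each returns a list of dicts, best first, with "confidence" (0 to 1); they miss things now and then, are a little off and sometimes report something else, mostly with a low value. They report only what shows in the picture. A call takes as long as a camera call. They do not tell look-alikes from the thing itself.
- nets.look_for(picture, query): "at" ([column, row] as shares, 0 to 1, of the picture: columns of its width, rows of its height, amid what is visible of it).
- nets.masks_of(picture, query): "region" (384x512 bool, what is visible of it) and "at" ([column, row] as shares, 0 to 1, of the picture: columns of its width, rows of its height, amid what is visible of it).
The state is a dict: "time_s": time; "joint_positions": joint angles; "qvel": joint speeds; "tau": joint torques, N m; "position": TCP position; "tcp_rot": TCP orientation; "force": force on the tool from outside, world axes, zero at the start; "moment": the same for the moment, N m; "opening": opening from 0.0 (shut) to 1.0 (fully open).
Only numpy, scipy, OpenCV 4.12 (cv2) and the standard library are available. Lean on these libraries where they do the work, as an engineer would, in place of code of your own. Each camera call takes 0.05 s, during which the arm holds its last target.

### The job

Lift the orange bin by its bar, carry it over the louvred panel and lower it at the free bay with the green strip, so that its lip catches over the upper louvres and it hangs there level, squarely and clear of the bench; then let go. Leave the blue bin hanging where it is and do not disturb the other things on the bench; mind the duct above the rail.

Things in the scene. Friction and masses are not known exactly. Their poses are not given: they have to be found in the camera images.
- orange_bin: Loose orange open bin holding two fixed stones, 0.28 to 0.56 kg, upright on the bench. Origin: centre of underside; z up; +x to its rear, where the hanging lip is. 130 (x) x 110 (y) mm; rear wall's outer face at x = 65, its top at z = 85; front wall 60 high. Balance point within 10 mm of x = 0.
- orange_lip (a point): Middle of the lower edge of the orange bin's hanging lip (x 84, y 0, z 58 mm in the bin's frame). Lip 80 wide (y): a bridge from the rear wall's top back to x = 75, underside z = 81, then a 4 mm flap slanting down and back. Slot between wall and flap: 9 mm at top, 16 mm at its mouth. Hung, a louvre stands in the slot and the bridge rests on it.
- orange_bar (a point): Centre of the orange bin's black carrying bar (x 0, y 0, z 125 mm in the bin's frame), axes as the bin's. Straight bar along x over the bin's middle: 130 long, 14 wide (y), 16 tall, on a post at each end, 32 mm clear above the rim. Grip it across its 14 mm width.
- panel: Fixed low blue louvred panel, 320 wide. Origin on the bench below the middle of the louvres' front plane; x into the panel, away from the robot; y along it. Bays centred at y = +73.5 and -73.5 mm, one free. Lower louvres (z 45 to 74, same plane) steady a hung bin. 22 mm posts at y = +-170, x 21 to 43, up to the duct.
- rail_top (a point): Middle of the top edge of the row of upper louvres (panel x 2, y 0, z 126 mm), axes as the panel's. Louvres 4 mm thick; behind them an open channel 26 mm deep to the sheet (sheet top z = 112), channel floor z = 96.
- duct (a point): Middle of the axis of the fixed round metal duct above the hung bins (panel x -55, y 0, z 390 mm), 54 diameter with 60 bands, along the panel's y from -210 to +210. It is over a hung bin's bar (bar z = 170), so an upright tool cannot get there: lean the tool 25 to 40 degrees, its body towards the robot.
- bay_tag: Fixed green strip marking the free bay, 100 x 24 x 5 mm, behind the louvres. Origin NOT on the strip but on the bench (z = 0) straight below where a hung bin's origin comes to be; axes as the panel's. A hung bin has here x, y about 0 (x play 5 mm), z = 45 mm and parallel axes, leaning up to 4 degrees. Louvres' front plane at x = 66, strip at x 89 to 113, z 112 to 117.
- blue_bin: Loose blue bin, same shape as the orange one, already hanging in the other bay; origin at the centre of its underside. To be left hanging.
- bucket: Bystander: loose white open plastic bucket, 150 dia x 150 tall mm, to be left in place.
- oil: Bystander: loose amber bottle with red cap, 60 dia x 160 tall mm, to be left in place.
- whetstone: Bystander: loose red-brown whetstone on a wooden base, 200 x 75 x 43 mm, to be left in place.
- wrench: Bystander: loose steel wrench lying flat, 180 long mm, to be left in place.
- belt_roll: Bystander: loose red roll of abrasive belt lying flat, a ring 110 dia x 50 tall mm, to be left in place.
- brush: Bystander: loose brush lying flat, to be left in place.
Not all that is in view belongs to the job. Several things have the shape of the orange_bin; the one meant has the colours described above.

How it is judged:
By the outcome, as a careful person would: the job done as asked, in the order asked, and still so for the second after the job is handed in, with the robot touching nothing.
It also fails if it takes over 48 s, if anything falls off the work surface, if the arm or the gripper's body presses on something with over 40 N, if the wrist force passes 120 N, or if a joint passes its speed limit or range.

## Working session

There is one attempt and no reset: what is moved stays moved. The work goes in short steps, Python scripts to look and compute and a tool call to move; the robot and the scene stay as the last step left them, time stands still between calls to the robot, and variables do not carry over. Pictures are saved under pics/ and viewed, and the job is handed in when it is done.

Besides the shell and the picture viewer there is one more tool, called in YAML: its name, and indented under it one key for each argument. play_rows: Moves the arm, as the interface text tells. Shift numbers are shares of 0.8 m and turn numbers shares of 60 degrees, none past 1 either way. Its arguments: {"type":"object","properties":{"series":{"type":"array"},"gripper":{"type":"number"}},"required":["series"]}

```bash
ls -la; mkdir -p pics; python3 - <<'E'
from rig import bot,vision,nets
import cv2
print(bot.read_state()); print(bot.tips_ahead, [a for a in dir(bot) if a[0]!='_'])
for n in("scene","top"):
    p=vision.capture(n); cv2.imwrite(f"pics/{n}0.png",p["pixels"]); print(n,p["fx"],p["fy"],p["cx"],p["cy"],p["extrinsics"])
E
```

```text
total 12
drwxr-xr-x  3 agent agent 4096 Dec  7 05:08 .
drwxr-xr-x 23 root  root  4096 Dec  7 05:08 ..
drwxr-xr-x  2 agent agent 4096 Dec  7 05:08 pics
{'time_s': 0.0, 'joint_positions': array([ 5.85836456e+01,  3.02783624e+01,  8.21564838e+01, -1.08074269e-03,
        6.76886226e+01, -1.02260701e+01]), 'qvel': array([ 0.01304592, -0.0837103 ,  0.01433142, -0.03500975, -0.07506212,
       -0.13995241]), 'tau': array([ 1.12576294e-03, -4.40028512e+01, -1.76597035e+01,  6.32883282e-02,
        5.80742606e-02, -1.77562965e-04]), 'position': array([0.22557141, 0.58224863, 0.2912774 ]), 'tcp_rot': array([[ 3.61458599e-01,  9.32387501e-01, -1.10837484e-03],
       [ 9.32385741e-01, -3.61460113e-01, -1.84812225e-03],
       [-2.12379938e-03, -3.65413220e-04, -9.99997678e-01]]), 'force': array([ 0.44601446,  0.07922703, -1.47118368]), 'moment': array([ 0.03102731, -0.03656505,  0.03063421]), 'opening': 1.0001699186725714}
0.0697 ['PlanningError', 'hand_in', 'read_state', 'tips_ahead']
scene 479.5414138526421 479.5414138526421 245.9047120036635 191.0094298050014 [[-0.20871237  0.60583248 -0.76772792  1.88003316]
 [ 0.97776468  0.14562354 -0.15089735  0.22768408]
 [ 0.02038074 -0.78215139 -0.62275503  1.35646274]
 [ 0.          0.          0.          1.        ]]
top 351.1008388874753 351.1008388874753 259.87159760695516 189.7649240967475 [[ 0.02656802 -0.99803758  0.05670202  0.42152095]
 [-0.99964243 -0.02669681 -0.001515   -0.0720277 ]
 [ 0.00302579 -0.0566415  -0.99839     1.45382468]
 [ 0.          0.          0.          1.        ]]
```

View pics/scene0.png

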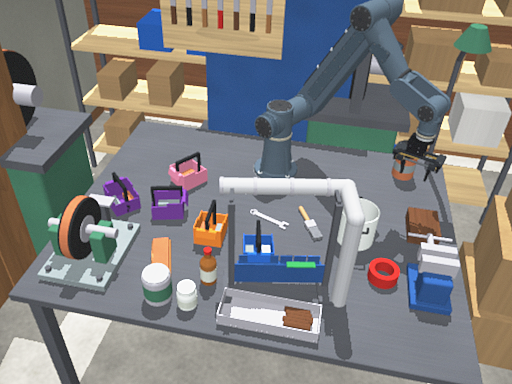

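View pics/top0.png

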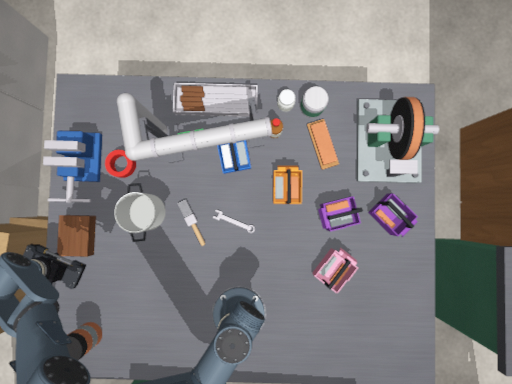

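```bash
python3 - <<'E'
import cv2
t=cv2.imread("pics/top0.png"); s=cv2.imread("pics/scene0.png")
cv2.imwrite("pics/t1.png",cv2.resize(t[80:230,100:300],None,fx=4,fy=4,interpolation=cv2.INTER_CUBIC))
cv2.imwrite("pics/t2.png",cv2.resize(t[200:384,0:280],None,fx=2.8,fy=2.8,interpolation=cv2.INTER_CUBIC))
cv2.imwrite("pics/s1.png",cv2.resize(s[160:310,180:380],None,fx=4,fy=4,interpolation=cv2.INTER_CUBIC))
cv2.imwrite("pics/s2.png",cv2.resize(s[0:200,240:480],None,fx=3,fy=3,interpolation=cv2.INTER_CUBIC))
E
```

```text
(no output)
```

View pics/t1.png

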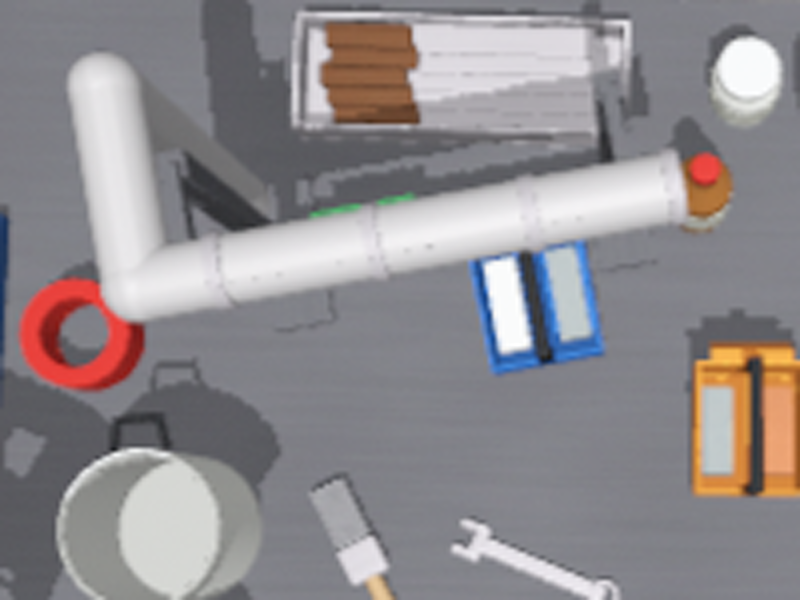

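View pics/t2.png

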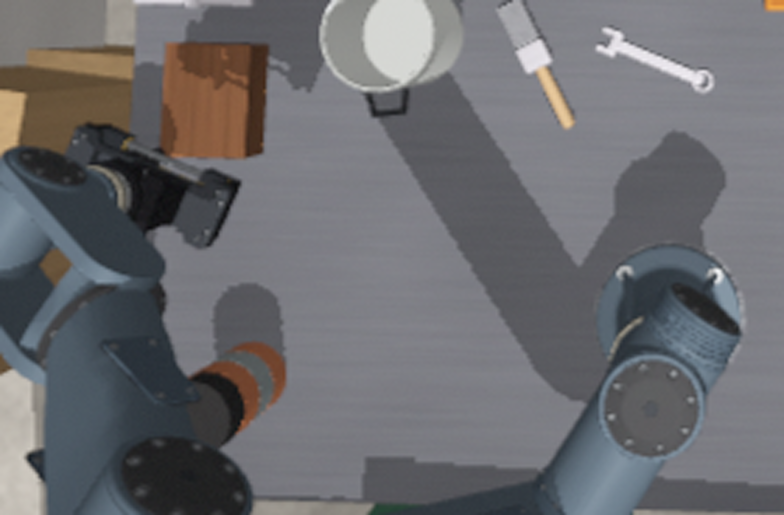

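View pics/s1.png

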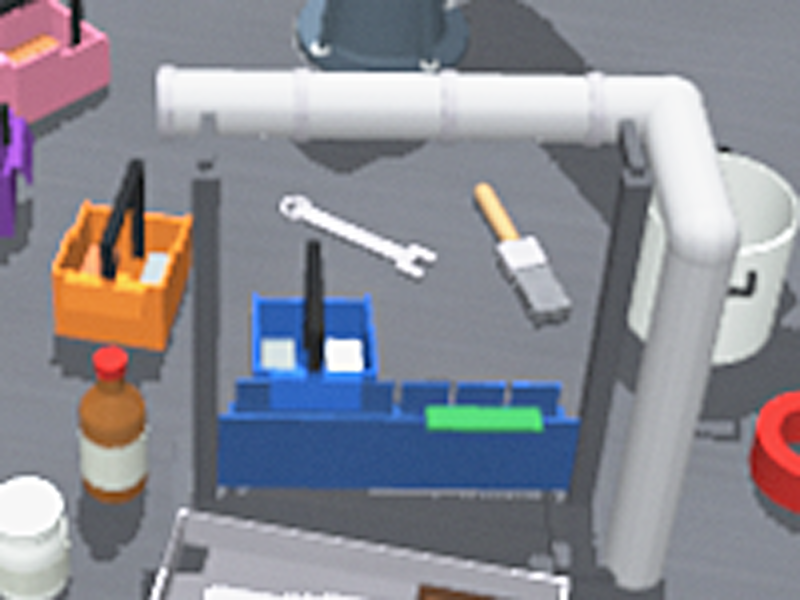

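View pics/s2.png

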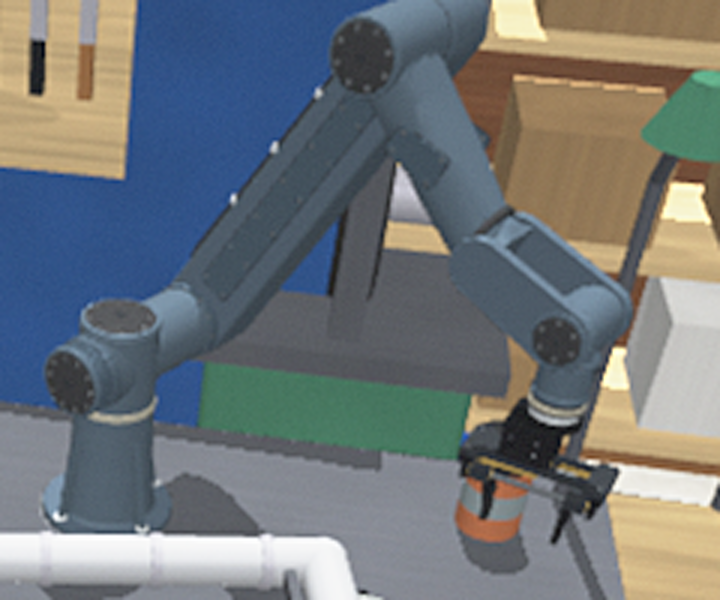

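```bash
cat > h.py <<'E'
from rig import bot,vision,nets
import numpy as np,cv2
def ray(p,px):
    T=np.array(p["extrinsics"]);d=T[:3,:3]@np.array([(px[0]-p["cx"])/p["fx"],(px[1]-p["cy"])/p["fy"],1.]);return T[:3,3],d
def atz(p,px,z):
    o,d=ray(p,px);return o+d*(z-o[2])/d[2]
def proj(p,X):
    T=np.linalg.inv(np.array(p["extrinsics"]));c=T[:3,:3]@np.array(X)+T[:3,3];return np.array([p["fx"]*c[0]/c[2]+p["cx"],p["fy"]*c[1]/c[2]+p["cy"]])
def tri(p1,a,p2,b):
    o1,d1=ray(p1,a);o2,d2=ray(p2,b);d1/=np.linalg.norm(d1);d2/=np.linalg.norm(d2)
    s=np.linalg.lstsq(np.c_[d1,-d2],o2-o1,rcond=None)[0];A=o1+s[0]*d1;B=o2+s[1]*d2;return (A+B)/2,np.linalg.norm(A-B)
E
python3 - <<'E'
from h import *
P={n:vision.capture(n) for n in("scene","top")}
for q in["orange_bin","orange_lip","orange_bar","rail_top","duct","bay_tag","panel","blue_bin","bucket","oil"]:
    L={}
    for n in P:
        r=nets.look_for(P[n],q); L[n]=[np.array(x["at"])*[512,384] for x in r]
        print(q,n,[(np.round(a,1).tolist(),round(x["confidence"],2)) for a,x in zip(L[n],r)][:4])
E
```

```text
orange_bin scene [([119.0, 195.2], 0.97), ([209.9, 223.4], 0.74), ([168.5, 203.7], 0.65), ([189.0, 169.4], 0.6)]
orange_bin top [([393.7, 211.9], 0.97), ([337.5, 212.6], 0.86), ([286.4, 185.1], 0.63), ([333.1, 267.9], 0.62)]
orange_lip scene [([186.5, 174.7], 0.92), ([209.1, 227.3], 0.77), ([121.8, 195.6], 0.6)]
orange_lip top [([286.6, 183.6], 0.83), ([339.7, 215.3], 0.81), ([390.9, 212.1], 0.57), ([169.5, 134.8], 0.37)]
orange_bar scene [([184.0, 175.1], 0.97), ([168.1, 204.9], 0.95), ([211.2, 227.0], 0.63), ([119.9, 198.1], 0.63)]
orange_bar top [([393.6, 216.0], 0.9), ([335.0, 270.8], 0.87), ([287.7, 185.3], 0.79), ([340.2, 210.5], 0.65)]
rail_top scene [([307.2, 256.7], 0.96)]
rail_top top [([167.0, 130.3], 0.6)]
duct scene [([314.2, 256.8], 0.72), ([380.9, 274.7], 0.55)]
duct top [([167.9, 135.6], 0.94)]
bay_tag scene [([301.7, 267.2], 0.73), ([269.6, 220.1], 0.53)]
bay_tag top []
panel scene [([311.2, 258.3], 0.63)]
panel top [([170.7, 134.3], 0.9)]
blue_bin scene [([258.2, 248.8], 0.64)]
blue_bin top [([233.4, 155.9], 0.6)]
bucket scene [([367.0, 225.0], 0.95)]
bucket top [([136.5, 210.5], 0.79), ([113.6, 160.1], 0.49)]
oil scene [([208.9, 268.5], 0.94)]
oil top [([278.2, 126.5], 0.53)]
```

```bash
cat > fit.py <<'E'
from h import *
from scipy.optimize import least_squares
def W(v,X):
    c,s=np.cos(v[2]),np.sin(v[2]);X=np.atleast_2d(X)
    return np.c_[v[0]+c*X[:,0]-s*X[:,1],v[1]+s*X[:,0]+c*X[:,1],X[:,2]]
def fit(C,v0):
    f=lambda v:np.concatenate([proj(p,W(v,X)[0])-np.array(px) for p,px,X in C])
    return least_squares(f,v0,loss="soft_l1")
E
python3 - <<'E'
from fit import *
S=vision.capture("scene");T=vision.capture("top")
m=.001
C=[(S,(220,185.2),(-.055,-.210,.390)),(T,(271.5,126.3),(-.055,-.210,.390)),
(S,(286.75,262),(.023,.0235,.117)),(S,(315,262),(.023,.1235,.117)),
(S,(235,282.5),(.032,-.16,0)),(S,(324.25,281.75),(.032,.16,0)),(S,(235,264),(.032,-.16,.112)),(S,(324,264.5),(.032,.16,.112))]
r=fit(C,[.6,0,0]);print(r.x,np.degrees(r.x[2]));print(np.round(r.fun.reshape(-1,2),1))
v=r.x
import json;json.dump(list(v),open("panel.json","w"))
segs=[]
def box(x0,x1,y0,y1,z0,z1):
    P=[(x,y,z) for x in(x0,x1) for y in(y0,y1) for z in(z0,z1)]
    return [(P[i],P[j]) for i in range(8) for j in range(i) if sum(a!=b for a,b in zip(P[i],P[j]))==1]
segs=box(.023,.047,.0235,.1235,.112,.117)+box(.03,.032,-.16,.16,0,.112)+box(0,.004,-.15,.15,.1,.126)+box(.021,.043,.159,.181,0,.36)+box(.021,.043,-.181,-.159,0,.36)
for dx,dz in((-.027,0),(.027,0),(0,.027),(0,-.027)): segs.append(((-.055+dx,-.21,.39+dz),(-.055+dx,.21,.39+dz)))
for y0 in(-.0735,):
    X=-.066
    segs+=box(X-.065,X+.065,y0-.055,y0+.055,.045,.13)+box(X-.065,X+.065,y0-.007,y0+.007,.162,.178)
for p,n,(r0,r1,c0,c1) in((S,"s",(160,310,180,380)),(T,"t",(80,230,100,300))):
    im=cv2.resize(p["pixels"][r0:r1,c0:c1],None,fx=4,fy=4,interpolation=cv2.INTER_CUBIC)
    for a,b in segs:
        q=[tuple(int(t) for t in np.round((proj(p,W(v,np.array(k))[0])-[c0,r0]+.5)*4)) for k in(a,b)]
        cv2.line(im,q[0],q[1],(0,255,255),1)
    cv2.imwrite(f"pics/fit_{n}.png",im)
E
```

```text
[0.68686397 0.12138944 0.21536904] 12.339736821775134
[[ 0.1 -0.1]
 [-2.8 -0.2]
 [-0.1 -1.1]
 [ 0.1 -0.8]
 [-0.7  1.9]
 [-2.5  3.4]
 [-0.5 -0.8]
 [ 1.6 -0.3]]
```

View pics/fit_s.png

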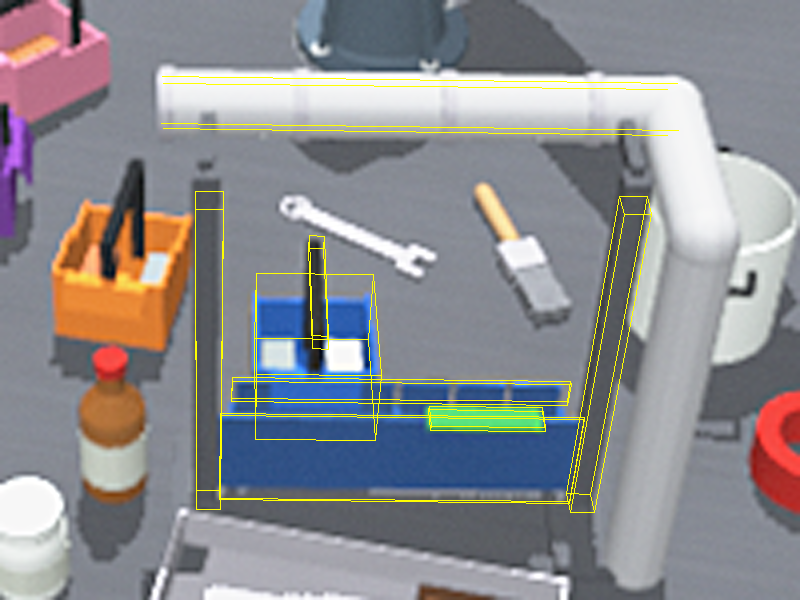

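View pics/fit_t.png

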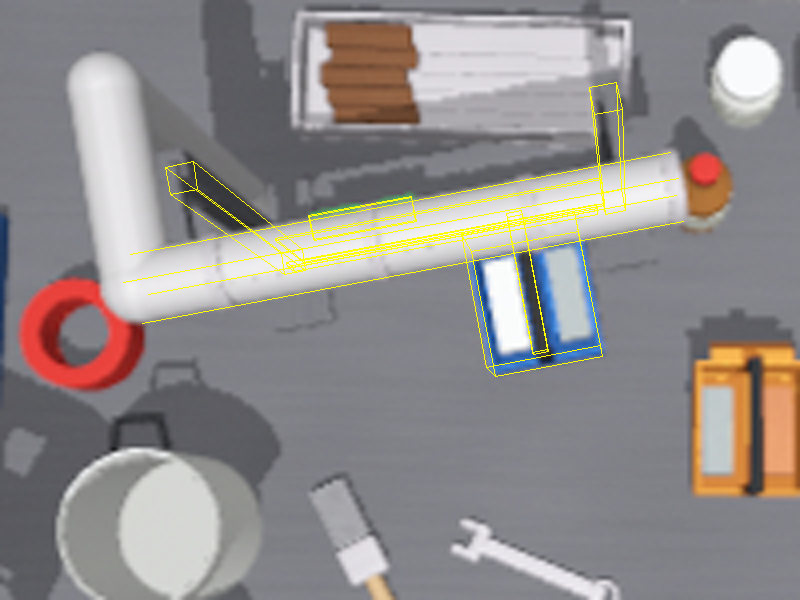

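```bash
python3 - <<'E'
import cv2
s=cv2.imread("pics/scene0.png")
cv2.imwrite("pics/s3.png",cv2.resize(s[248:290,230:330],None,fx=8,fy=8,interpolation=cv2.INTER_CUBIC))
t=cv2.imread("pics/top0.png")
cv2.imwrite("pics/t3.png",cv2.resize(t[150:215,215:310],None,fx=8,fy=8,interpolation=cv2.INTER_CUBIC))
E
```

```text
(no output)
```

View pics/s3.png

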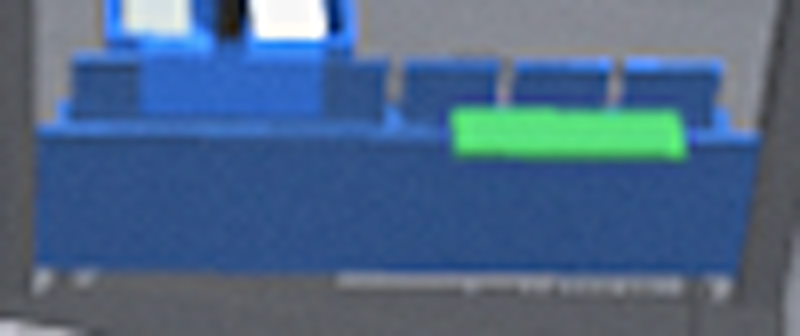

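View pics/t3.png

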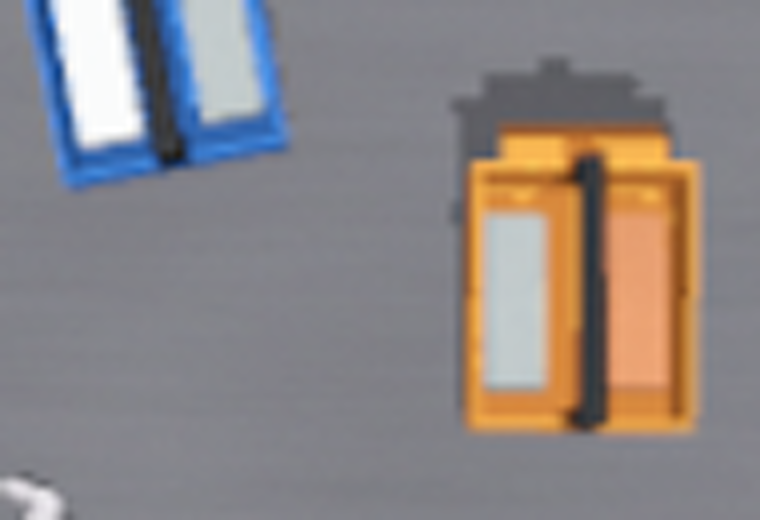

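```bash
python3 - <<'E'
from fit import *
import json
S=vision.capture("scene");T=vision.capture("top")
L=[(S,(278.9,255.2),(.002,0,.126)),(S,(292.8,255.3),(.002,.049,.126)),(S,(306.4,255.3),(.002,.098,.126)),(S,(319.8,255.5),(.002,.1455,.126)),(S,(238.6,254.8),(.002,-.1455,.126)),
(S,(286.4,261.1),(.023,.0235,.117)),(S,(314.9,261.6),(.023,.1235,.117)),(S,(286.1,267.3),(.047,.0235,.112)),(S,(315.8,267.6),(.047,.1235,.112))]
D=[(S,(220,185.2),(-.055,-.210,.390)),(T,(270.8,126.0),(-.055,-.210,.390)),(T,(177.1,132.6),(.047,.1235,.117)),(T,(202.6,128.6),(.047,.0235,.117))]
for C in(L,L+D):
    r=fit(C,[.69,.12,.21]);print(r.x,np.degrees(r.x[2]));print(np.round(r.fun.reshape(-1,2),1).tolist())
v=r.x;json.dump(list(v),open("panel.json","w"))
# orange bin: pixel corners, crop t3
f=lambda X,Y:(215-.44+X/8,150-.44+Y/8)
# front rim z=.06 corners, rear z=.085
B=[(T,f(468,432),(-.065,.055,.06)),(T,f(697,432),(-.065,-.055,.06)),(T,f(470,162),(.065,.055,.085)),(T,f(702,162),(.065,-.055,.085)),(T,f(591,157),(.065,0,.133)),(T,f(590,428),(-.065,0,.133)),
(T,f(502,126),(.075,.04,.085)),(T,f(668,126),(.075,-.04,.085))]
r=fit(B,[.5,-.15,0]);print(r.x,np.degrees(r.x[2]));print(np.round(r.fun.reshape(-1,2),1).tolist());json.dump(list(r.x),open("bin.json","w"))
hb=W(v,[-.066,.0735,0])[0];print("hung origin",hb)
hb=W(v,[-.066,-.0735,0])[0];print("blue origin",hb)
B=[(T,f(73,187),(-.065,.055,.105)),(T,f(288,145),(-.065,-.055,.105)),(T,f(172,160),(-.065,0,.178))]
r=fit(B,[.6,.05,.2]);print(r.x,np.degrees(r.x[2]));print(np.round(r.fun.reshape(-1,2),1).tolist())
E
```

```text
[0.68944677 0.11955832 0.22006378] 12.608725815947336
[[0.3, -0.1], [0.2, -0.1], [0.5, 0.0], [0.4, -0.1], [-0.6, 0.0], [-0.3, 0.2], [-0.4, -0.1], [0.4, 0.1], [-0.6, -0.0]]
[0.68856318 0.11942039 0.21181063] 12.135855382380258
[[0.3, -0.3], [0.2, -0.2], [0.5, -0.0], [0.4, -0.0], [-0.5, -0.4], [-0.3, 0.1], [-0.5, -0.1], [0.3, -0.1], [-0.7, 0.0], [-0.6, -0.0], [-1.5, -0.1], [-0.0, 0.1], [0.1, -0.6]]
[ 0.51550231 -0.18231005  0.02299294] 1.3173982926611707
[[0.2, -0.5], [-0.7, -0.4], [0.3, -0.1], [-0.6, 0.0], [0.3, -0.8], [0.4, -0.3], [0.1, 1.9], [-0.2, 2.0]]
hung origin [0.60858622 0.17740259 0.        ]
blue origin [0.6394901  0.03368777 0.        ]
[0.6327521  0.02962835 0.22166099] 12.700239282702498
[[-0.5, 0.5], [0.6, 0.3], [-0.1, -1.0]]
```

play_rows:
  series:
    - {"tz": 0.055}
    - {"tz": 0.055}
    - {"tz": 0.05,"tx": 0.02,"ty": -0.056}
    - {"tx": 0.02,"ty": -0.056,"turn": 0.028}
    - {"tx": 0.02,"ty": -0.056}
    - {"tx": 0.02,"ty": -0.056}
    - {"tx": 0.02,"ty": -0.056}
    - {"tx": 0.02,"ty": -0.056}
    - {"tx": 0.02,"ty": -0.056}
    - {"tx": 0.02,"ty": -0.056}
  gripper: 1

```text
invalid input
```

play_rows:
  series:
    - {"tx": 0.02,"ty": -0.056}
    - {"tx": 0.02,"ty": -0.056}
    - {"tx": 0.02,"ty": -0.056}
    - {"tx": 0.02,"ty": -0.056}
    - {"tx": 0.02,"ty": -0.056}
    - {"tx": 0.02,"ty": -0.056}
    - {"tx": 0.02,"ty": -0.056}
    - {"tx": 0.02,"ty": -0.056}
    - {"tx": 0.02,"ty": -0.056}
    - {"tx": 0}

```text
invalid input
```

play_rows:
  series:
    - {"tx": 0,"ty": 0,"tz": 0.055,"turn": 0}
    - {"tx": 0,"ty": 0,"tz": 0.055,"turn": 0}
  gripper: 1

```text
time_s: 1.6
position: [0.2255, 0.5821, 0.3795]
tcp_rot: [[0.362, 0.932, -0.002], [0.932, -0.362, -0.004], [-0.005, -0.001, -1.0]]
force: [0.3, 0.4, 0.5]
opening: 1.002
```

play_rows:
  series:
    - {"tx": 0.02,"ty": -0.056,"tz": 0.05,"turn": 0.028}
    - {"tx": 0.02,"ty": -0.056,"tz": 0,"turn": 0}
    - {"tx": 0.02,"ty": -0.056,"tz": 0,"turn": 0}
    - {"tx": 0.02,"ty": -0.056,"tz": 0,"turn": 0}
    - {"tx": 0.02,"ty": -0.056,"tz": 0,"turn": 0}
    - {"tx": 0.02,"ty": -0.056,"tz": 0,"turn": 0}
    - {"tx": 0.02,"ty": -0.056,"tz": 0,"turn": 0}
    - {"tx": 0.02,"ty": -0.056,"tz": 0,"turn": 0}
    - {"tx": 0.02,"ty": -0.056,"tz": 0,"turn": 0}

```text
time_s: 2.5
position: [0.3669, 0.1866, 0.4128]
tcp_rot: [[0.334, 0.943, 0.001], [0.943, -0.334, 0.0], [0.001, 0.001, -1.0]]
force: [-0.1, -1.0, -0.3]
opening: 0.999
```

play_rows:
  series:
    - {"tx": 0.02,"ty": -0.056,"tz": 0,"turn": 0}
    - {"tx": 0.02,"ty": -0.056,"tz": 0,"turn": 0}
    - {"tx": 0.02,"ty": -0.056,"tz": 0,"turn": 0}
    - {"tx": 0.02,"ty": -0.056,"tz": 0,"turn": 0}
    - {"tx": 0.02,"ty": -0.056,"tz": 0,"turn": 0}
    - {"tx": 0.02,"ty": -0.056,"tz": 0,"turn": 0}
    - {"tx": 0.02,"ty": -0.056,"tz": 0,"turn": 0}
    - {"tx": 0.02,"ty": -0.056,"tz": 0,"turn": 0}

```text
time_s: 3.3
position: [0.495, -0.1721, 0.4126]
tcp_rot: [[0.334, 0.942, 0.001], [0.942, -0.334, 0.0], [0.0, 0.0, -1.0]]
force: [-0.2, 0.7, -0.5]
opening: 1.0
```

play_rows:
  series:
    - {"tx": 0.059,"ty": -0.021,"tz": 0,"turn": 0}
    - {"tx": 0.059,"ty": -0.021,"tz": 0,"turn": 0}
    - {"tx": 0.059,"ty": -0.021,"tz": 0,"turn": 0}
    - {"tx": 0.059,"ty": -0.021,"tz": 0,"turn": 0}
    - {"tx": 0.059,"ty": -0.021,"tz": 0,"turn": 0}
    - {"tx": 0.059,"ty": -0.021,"tz": 0,"turn": 0}
    - {"tx": 0.059,"ty": -0.021,"tz": 0,"turn": 0}
    - {"tx": 0.059,"ty": -0.021,"tz": 0,"turn": 0}

```text
time_s: 4.1
position: [0.8533, -0.298, 0.4056]
tcp_rot: [[0.334, 0.943, 0.014], [0.943, -0.334, -0.005], [0.0, 0.015, -1.0]]
force: [88.6, -35.5, 20.9]
opening: 1.003
```

```bash
python3 -c "
from h import *
print(bot.read_state()['joint_positions'])"
```

```text
[-26.33355991  55.96441487  12.45272003   0.11997994 110.75258719
 -96.78702757]
```

```bash
python3 -c "
from h import *
p=vision.capture('scene');cv2.imwrite('pics/s5.png',p['pixels'])
s=bot.read_state();print(s['joint_positions'],s['qvel'],s['force'],s['position'],s['tcp_rot'][:,2],s['time_s'])"
```

```text
[-26.32088711  56.64612586  13.3724749    0.12876892 111.02690455
 -96.77785422] [-0.19999273  5.68879079 14.15109948 -0.92861394  6.14325157 -0.31395693] [ 14.13676977  -4.44864023 -11.31108619] [ 0.85071477 -0.29644456  0.38838335] [-0.01542536  0.00997112 -0.9998313 ] 4.15
```

View pics/s5.png

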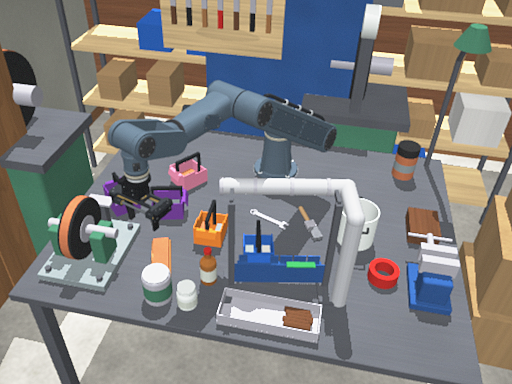

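play_rows:
  series:
    - {"tx": 0,"ty": 0,"tz": 0,"turn": 0}

```text
time_s: 4.25
position: [0.8515, -0.2974, 0.3943]
tcp_rot: [[0.334, 0.943, -0.005], [0.943, -0.334, 0.004], [0.002, -0.006, -1.0]]
force: [-0.2, -0.6, -1.0]
opening: 1.004
```

```bash
python3 -c "
from h import *
s=bot.read_state();print(s['joint_positions'],s['qvel'],s['force'],s['position'],s['tcp_rot'],s['time_s'])"
```

```text
[-2.63395410e+01  5.64100804e+01  1.30541726e+01  8.62877039e-02
  1.10917396e+02 -9.67977482e+01] [-0.09267301 -6.3390028  -8.57927648 -0.22002718 -0.29007873 -0.04416519] [-0.19749535 -0.61940753 -1.04013626] [ 0.85154866 -0.29736397  0.39430729] [[ 0.33399787  0.94255867 -0.00534562]
 [ 0.94257129 -0.33397843  0.00421628]
 [ 0.00218877 -0.00644686 -0.99997682]] 4.25
```

play_rows:
  series:
    - {"tx": 0.01,"ty": -0.0035,"tz": 0,"turn": 0}
    - {"tx": 0.01,"ty": -0.0035,"tz": 0,"turn": 0}
    - {"tx": 0,"ty": 0,"tz": 0,"turn": 0}
    - {"tx": 0,"ty": 0,"tz": 0,"turn": 0}

```text
time_s: 4.65
position: [0.8559, -0.2988, 0.4055]
tcp_rot: [[0.334, 0.942, 0.025], [0.943, -0.334, -0.009], [-0.001, 0.026, -1.0]]
force: [0.2, -0.2, 0.3]
opening: 0.999
```

```bash
python3 -c "
from h import *
s=bot.read_state();print(s['joint_positions'],s['qvel'],s['force'],s['position'],s['tcp_rot'],s['time_s'])"
```

```text
[-26.31819893  55.95611524  12.48643322   0.157074   110.05481827
 -96.75392545] [ 0.09581257  0.66397258 -0.02285299  0.01772539 -0.0234244   0.05368201] [ 0.20470514 -0.23089578  0.30035955] [ 0.85586006 -0.29881718  0.40550379] [[ 3.33953090e-01  9.42267446e-01  2.46453545e-02]
 [ 9.42589534e-01 -3.33823548e-01 -9.31720595e-03]
 [-5.52100189e-04  2.63419629e-02 -9.99652838e-01]] 4.65
```

play_rows:
  series:
    - {"tx": 0.03,"ty": -0.0105,"tz": 0,"turn": 0}
    - {"tx": 0.03,"ty": -0.0105,"tz": 0,"turn": 0}
    - {"tx": 0.03,"ty": -0.0105,"tz": 0,"turn": 0}
    - {"tx": 0.03,"ty": -0.0105,"tz": 0,"turn": 0}
    - {"tx": 0,"ty": 0,"tz": 0,"turn": 0}

```text
time_s: 5.15
position: [0.8805, -0.3076, 0.3713]
tcp_rot: [[0.334, 0.94, 0.076], [0.943, -0.333, -0.026], [0.001, 0.08, -0.997]]
force: [-0.2, -0.3, -0.3]
opening: 1.003
```

```bash
python3 -c "
from h import *
s=bot.read_state();print(s['joint_positions'],s['qvel'],s['force'],s['position'],s['tcp_rot'],s['time_s'])"
```

```text
[-26.23823813  58.17223208  12.49018354   0.59039692 104.76403849
 -96.55821231] [-0.0490346  -1.14737678 -0.04089536 -0.15796602  1.71612452 -0.00843411] [-0.24215981 -0.33543205 -0.29691398] [ 0.88049065 -0.30761542  0.37133433] [[ 3.33897312e-01  9.39547692e-01  7.59125707e-02]
 [ 9.42609294e-01 -3.32859742e-01 -2.63079980e-02]
 [ 5.50619848e-04  8.03400645e-02 -9.96767360e-01]] 5.15
```

play_rows:
  series:
    - {"tx": -0.05,"ty": 0.0175,"tz": 0.02,"turn": 0}
    - {"tx": -0.05,"ty": 0.0175,"tz": 0.02,"turn": 0}
    - {"tx": 0,"ty": 0,"tz": 0,"turn": 0}

```text
time_s: 5.45
position: [0.7981, -0.2779, 0.4068]
tcp_rot: [[0.334, 0.94, 0.072], [0.943, -0.333, -0.024], [0.001, 0.076, -0.997]]
force: [0.8, 0.4, 1.2]
opening: 0.997
```

```bash
python3 -c "
from h import *
s=bot.read_state();print(s['joint_positions'],s['qvel'],s['force'],s['position'],s['tcp_rot'],s['time_s'])"
```

```text
[-26.92057512  44.85254069  35.8243342    0.61842986  95.00998437
 -97.34822728] [  0.10789694   3.3178788  -12.07693807   0.56182532  -2.62147449
   0.13956827] [0.79905965 0.36953362 1.24258708] [ 0.79810006 -0.27792625  0.40683012] [[ 3.33692928e-01  9.39934536e-01  7.19173012e-02]
 [ 9.42681356e-01 -3.32796644e-01 -2.44592475e-02]
 [ 9.43745006e-04  7.59569769e-02 -9.97110649e-01]] 5.45
```

play_rows:
  series:
    - {"tx": 0.045,"ty": -0.016,"tz": 0.0,"turn": 0}
    - {"tx": 0.024,"ty": -0.008,"tz": 0,"turn": 0}
    - {"tx": 0.012,"ty": -0.004,"tz": 0,"turn": 0}
    - {"tx": 0.012,"ty": -0.004,"tz": 0,"turn": 0}
    - {"tx": 0.05,"ty": -0.0175,"tz": 0.02,"turn": 0}
    - {"tx": 0.055,"ty": -0.019,"tz": 0.02,"turn": 0}
    - {"tx": 0.055,"ty": -0.019,"tz": 0.02,"turn": 0}
    - {"tx": 0.055,"ty": -0.019,"tz": 0.02,"turn": 0}

```text
time_s: 6.25
position: [0.8986, -0.313, 0.4088]
tcp_rot: [[0.334, 0.921, 0.202], [0.943, -0.326, -0.071], [0.001, 0.214, -0.977]]
force: [-0.1, -0.3, 0.2]
opening: 0.999
```

```bash
python3 -c "
from h import *
s=bot.read_state();print(s['joint_positions'],s['qvel'],s['force'],s['position'],s['tcp_rot'],s['time_s'])"
```

```text
[-26.27530646  56.08985792  12.49016747   1.49670976  99.16749569
 -96.37267757] [  0.1260466    0.52655669  -0.04778194   2.20694525 -18.4827264
   0.46138206] [-0.09313591 -0.26995261  0.21001049] [ 0.89856857 -0.31304828  0.40875306] [[ 3.33836666e-01  9.20821106e-01  2.01597549e-01]
 [ 9.42630742e-01 -3.26249641e-01 -7.07704474e-02]
 [ 6.04206439e-04  2.13657817e-01 -9.76908374e-01]] 6.25
```

play_rows:
  series:
    - {"tx": 0.055,"ty": -0.019,"tz": 0.02,"turn": 0}
    - {"tx": 0.055,"ty": -0.019,"tz": 0.02,"turn": 0}
    - {"tx": 0.055,"ty": -0.019,"tz": 0.02,"turn": 0}
    - {"tx": 0.055,"ty": -0.019,"tz": 0.02,"turn": 0}
    - {"tx": 0.055,"ty": -0.019,"tz": 0.02,"turn": 0}
    - {"tx": 0.055,"ty": -0.019,"tz": 0.02,"turn": 0}
    - {"tx": 0.055,"ty": -0.019,"tz": 0.02,"turn": 0}

```text
time_s: 6.95
position: [0.9499, -0.3302, 0.4145]
tcp_rot: [[0.334, 0.853, 0.401], [0.943, -0.303, -0.14], [0.002, 0.424, -0.906]]
force: [-0.5, -0.5, -0.3]
opening: 0.998
```

```bash
python3 -c "
from h import *
s=bot.read_state();print(s['joint_positions'],s['qvel'],s['force'],s['position'],s['tcp_rot'],s['time_s'])"
```

```text
[-26.19822768  56.79909576  12.49017664   2.94141856  85.77050754
 -96.26128044] [  0.14165521   1.44073725   0.06869255   2.01923479 -19.55146057
  -0.11556981] [-0.5334601  -0.51002631 -0.2576629 ] [ 0.94985837 -0.33019698  0.414486  ] [[ 0.3335259   0.85342584  0.40053066]
 [ 0.94273934 -0.30270853 -0.14003598]
 [ 0.00173372  0.42430163 -0.90551925]] 6.95
```

play_rows:
  series:
    - {"tx": 0.055,"ty": -0.019,"tz": 0.02,"turn": 0}
    - {"tx": 0.055,"ty": -0.019,"tz": 0.02,"turn": 0}
    - {"tx": 0,"ty": 0,"tz": 0,"turn": 0}

```text
time_s: 7.25
position: [0.9641, -0.335, 0.4156]
tcp_rot: [[0.333, 0.827, 0.452], [0.943, -0.294, -0.158], [0.002, 0.479, -0.878]]
force: [-0.1, -0.3, 0.7]
opening: 1.0
```

```bash
python3 -c "
from h import *
p=vision.capture('top');cv2.imwrite('pics/t6.png',p['pixels'])
s=bot.read_state();print(s['joint_positions'],s['qvel'],s['force'],s['position'],s['tcp_rot'],s['time_s'])
import json
b=json.load(open('bin.json'));print(b)
z=s['tcp_rot'][:,2];print('lean',np.degrees(np.arccos(-z[2])),'az',np.degrees(np.arctan2(z[1],z[0])))"
```

```text
[-26.17294833  57.1462849   12.48950229   3.34196686  82.00207155
 -96.29951251] [ 0.04427423 -0.03065105  0.00861295 -0.16191658  0.67626688 -0.05937541] [ 0.52824983 -0.20148093  0.33918312] [ 0.9638611  -0.33486682  0.41543576] [[ 0.3333071   0.82780424  0.45127211]
 [ 0.9428157  -0.29377413 -0.15746529]
 [ 0.00222164  0.47795073 -0.87838384]] 7.3
[0.5155023062509486, -0.18231004565277303, 0.02299293776708928]
lean 28.55198304820018 az -19.235741636660407
```

View pics/t6.png

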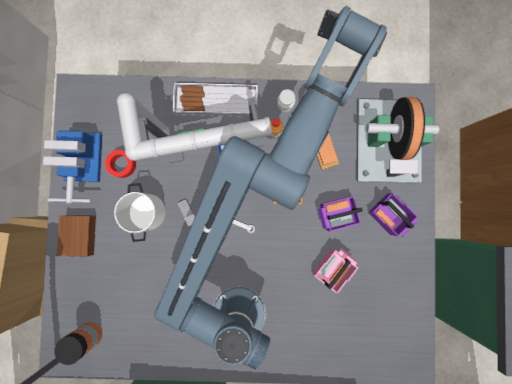

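play_rows:
  series:
    - {"tx": -0.03,"ty": 0.01,"tz": 0,"turn": 0}
    - {"tx": -0.055,"ty": 0.018,"tz": 0,"turn": 0}
    - {"tx": -0.058,"ty": 0.019,"tz": 0,"turn": 0}
    - {"tx": -0.058,"ty": 0.019,"tz": 0,"turn": 0}
    - {"tx": -0.058,"ty": 0.019,"tz": -0.01,"turn": 0}
    - {"tx": -0.058,"ty": 0.019,"tz": -0.01,"turn": 0}
    - {"tx": -0.058,"ty": 0.019,"tz": -0.01,"turn": 0}
    - {"tx": -0.058,"ty": 0.019,"tz": -0.01,"turn": 0.1}
    - {"tx": -0.058,"ty": 0.018,"tz": -0.01,"turn": 0.12}
    - {"tx": -0.05,"ty": 0.015,"tz": -0.01,"turn": 0.12}

```text
time_s: 8.3
position: [0.5424, -0.1984, 0.3692]
tcp_rot: [[0.007, 0.879, 0.477], [1.0, -0.006, -0.003], [0.0, 0.477, -0.879]]
force: [-0.1, -1.0, -0.2]
opening: 1.0
```

```bash
cat > st.py <<'E'
from h import *
def st():
    s=bot.read_state();z=s['tcp_rot'][:,2];R=s['tcp_rot']
    print('t',s['time_s'],'q',np.round(s['joint_positions'],1),'lean %.2f az %.2f xz %.4f'%(np.degrees(np.arccos(-z[2])),np.degrees(np.arctan2(z[1],z[0])),R[2,0]),'tcp',np.round(s['position'],4),'F',np.round(s['force'],1),'M',np.round(s['moment'],2),'op %.3f'%s['opening'])
    print('grasp pt',np.round(s['position']+.051*z,4));return s
if __name__=="__main__": st()
E
python3 st.py
```

```text
t 8.3 q [ -38.3   14.9   99.6   24.5   45.  -142.2] lean 28.49 az -0.38 xz 0.0000 tcp [ 0.5424 -0.1984  0.3692] F [-0.1 -1.  -0.2] M [-0.03  0.38 -0.  ] op 1.000
grasp pt [ 0.5667 -0.1986  0.3243]
```

play_rows:
  series:
    - {"tx": -0.032,"ty": 0.0097,"tz": -0.04,"turn": 0.014}
    - {"tx": -0.032,"ty": 0.0097,"tz": -0.05,"turn": 0.014}
    - {"tx": 0,"ty": 0,"tz": -0.04,"turn": 0}
    - {"tx": 0,"ty": 0,"tz": 0,"turn": 0}

```text
time_s: 8.7
position: [0.4915, -0.183, 0.2616]
tcp_rot: [[-0.016, 0.883, 0.47], [1.0, 0.011, 0.013], [0.007, 0.47, -0.883]]
force: [-0.1, 0.0, -0.6]
opening: 1.0
```

```bash
python3 - <<'E'
from st import *
s=st()
for n in("top","scene"):
    p=vision.capture(n)
    g=s['position']+.051*s['tcp_rot'][:,2]
    r=(150,215,215,310) if n=="top" else (185,260,170,250)
    im=cv2.resize(p["pixels"][r[0]:r[1],r[2]:r[3]],None,fx=8,fy=8,interpolation=cv2.INTER_CUBIC)
    cv2.imwrite(f"pics/g_{n}.png",im)
    for X in(g,(.5155,-.1823,.125)): print(n,(proj(p,X)-[r[2],r[0]]+.44)*8)
E
```

```text
t 8.7 q [ -41.2   20.7  113.5   39.1   30.5 -163.5] lean 28.02 az 1.62 xz 0.0067 tcp [ 0.4915 -0.183   0.2616] F [-0.1  0.  -0.6] M [0.09 0.3  0.05] op 1.000
grasp pt [ 0.5155 -0.1824  0.2166]
top [609.34375714 274.72619101]
top [591.69768627 288.78149692]
scene [316.91630036  62.48181783]
scene [322.12407301 208.63535745]
```

View pics/g_top.png

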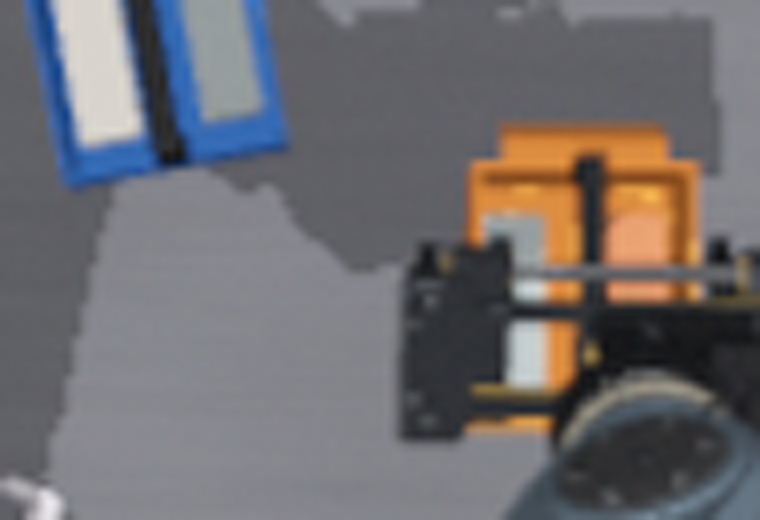

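View pics/g_scene.png

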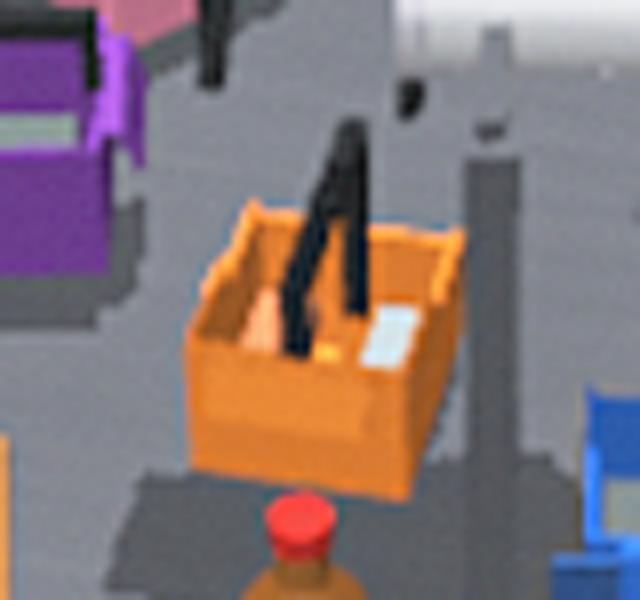

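play_rows:
  series:
    - {"tx": 0.01,"ty": -0.01,"tz": 0.055,"turn": 0}
    - {"tx": 0.035,"ty": -0.031,"tz": 0.036,"turn": 0}
    - {"tx": 0.041,"ty": -0.036,"tz": 0.027,"turn": -0.1}
    - {"tx": 0.041,"ty": -0.036,"tz": 0.027,"turn": -0.1}
    - {"tx": 0.042,"ty": -0.036,"tz": 0.027,"turn": -0.143}
    - {"tx": 0.042,"ty": -0.036,"tz": 0.027,"turn": -0.143}
    - {"tx": 0,"ty": 0,"tz": 0,"turn": -0.143}
    - {"tx": 0,"ty": 0,"tz": 0,"turn": -0.143}
    - {"tx": 0,"ty": 0,"tz": 0,"turn": -0.143}
    - {"tx": 0,"ty": 0,"tz": 0,"turn": -0.143}

```text
time_s: 9.8
position: [0.6569, -0.3269, 0.4235]
tcp_rot: [[0.876, 0.421, 0.234], [0.482, -0.771, -0.417], [0.005, 0.478, -0.878]]
force: [0.1, 0.5, -0.3]
opening: 1.001
```

```bash
python3 st.py
```

```text
t 9.8 q [-30.7  26.6  71.8 -16.4  57.5 -53.6] lean 28.57 az -60.67 xz 0.0051 tcp [ 0.6569 -0.3269  0.4235] F [ 0.1  0.5 -0.3] M [ 0.25  0.13 -0.02] op 1.001
grasp pt [ 0.6689 -0.3482  0.3787]
```

play_rows:
  series:
    - {"tx": 0,"ty": 0,"tz": 0,"turn": -0.143}
    - {"tx": 0,"ty": 0,"tz": 0,"turn": -0.143}
    - {"tx": 0,"ty": 0,"tz": 0,"turn": -0.143}
    - {"tx": 0,"ty": 0,"tz": 0,"turn": -0.143}
    - {"tx": 0,"ty": 0,"tz": 0,"turn": -0.143}
    - {"tx": 0,"ty": 0,"tz": 0,"turn": -0.143}
    - {"tx": 0,"ty": 0,"tz": 0,"turn": -0.143}
    - {"tx": 0,"ty": 0,"tz": 0,"turn": -0.143}

```text
time_s: 10.6
position: [0.6571, -0.3264, 0.4231]
tcp_rot: [[0.768, -0.568, -0.296], [-0.64, -0.674, -0.368], [0.01, 0.472, -0.882]]
force: [1.1, -0.5, 1.1]
opening: 0.998
```

```bash
python3 st.py
```

```text
t 10.6 q [-26.6  38.1  50.6 -27.7  96.8  11.4] lean 28.15 az -128.78 xz 0.0098 tcp [ 0.6571 -0.3264  0.4231] F [ 1.1 -0.5  1.1] M [ 0.13 -0.13 -0.04] op 0.998
grasp pt [ 0.642  -0.3452  0.3781]
```

play_rows:
  series:
    - {"tx": 0,"ty": 0,"tz": 0,"turn": -0.143}
    - {"tx": 0,"ty": 0,"tz": 0,"turn": -0.143}
    - {"tx": 0,"ty": 0,"tz": 0,"turn": -0.143}
    - {"tx": 0,"ty": 0,"tz": 0,"turn": -0.143}
    - {"tx": 0,"ty": 0,"tz": 0,"turn": -0.143}
    - {"tx": 0,"ty": 0,"tz": 0,"turn": -0.143}
    - {"tx": 0,"ty": 0,"tz": 0,"turn": -0.143}
    - {"tx": 0,"ty": 0,"tz": 0,"turn": -0.143}
    - {"tx": 0,"ty": 0,"tz": 0,"turn": -0.13}

```text
time_s: 11.5
position: [0.6568, -0.327, 0.4222]
tcp_rot: [[-0.443, -0.792, -0.42], [-0.897, 0.394, 0.203], [0.005, 0.467, -0.884]]
force: [-0.4, 0.1, 0.0]
opening: 1.001
```

```bash
python3 st.py
```

```text
t 11.5 q [-33.9  47.1  32.8  -4.8 127.6  80.4] lean 27.82 az 154.26 xz 0.0050 tcp [ 0.6568 -0.327   0.4222] F [-0.4  0.1  0. ] M [-0.14 -0.1  -0.02] op 1.001
grasp pt [ 0.6353 -0.3167  0.3771]
```

play_rows:
  series:
    - {"tx": 0.022,"ty": -0.011,"tz": 0,"turn": 0}
    - {"tx": 0.014,"ty": -0.007,"tz": 0,"turn": 0}
    - {"tx": 0.012,"ty": -0.006,"tz": 0,"turn": 0}
    - {"tx": 0.012,"ty": -0.006,"tz": 0,"turn": 0}
    - {"tx": 0.053,"ty": -0.026,"tz": 0.02,"turn": 0}
    - {"tx": 0.053,"ty": -0.026,"tz": 0.02,"turn": 0}
    - {"tx": 0.053,"ty": -0.026,"tz": 0.02,"turn": 0}
    - {"tx": 0.053,"ty": -0.026,"tz": 0.02,"turn": 0}

```text
time_s: 12.3
position: [0.7259, -0.3605, 0.4229]
tcp_rot: [[-0.438, -0.83, -0.345], [-0.899, 0.406, 0.163], [0.005, 0.382, -0.924]]
force: [0.1, -0.4, 0.2]
opening: 0.997
```

```bash
python3 st.py
```

```text
t 12.3 q [-33.4  56.   12.5  -4.3 133.7  80.3] lean 22.45 az 154.70 xz 0.0047 tcp [ 0.7259 -0.3605  0.4229] F [ 0.1 -0.4  0.2] M [-0.12 -0.04 -0.01] op 0.997
grasp pt [ 0.7083 -0.3522  0.3757]
```

play_rows:
  series:
    - {"tx": 0.053,"ty": -0.026,"tz": 0.02,"turn": 0}
    - {"tx": 0.053,"ty": -0.026,"tz": 0.02,"turn": 0}
    - {"tx": 0.053,"ty": -0.026,"tz": 0.02,"turn": 0}
    - {"tx": 0.053,"ty": -0.026,"tz": 0.02,"turn": 0}
    - {"tx": 0.053,"ty": -0.026,"tz": 0.02,"turn": 0}
    - {"tx": 0.053,"ty": -0.026,"tz": 0.02,"turn": 0}
    - {"tx": 0.053,"ty": -0.026,"tz": 0.02,"turn": 0}
    - {"tx": 0.053,"ty": -0.026,"tz": 0.02,"turn": 0}
    - {"tx": 0.053,"ty": -0.026,"tz": 0.02,"turn": 0}
    - {"tx": 0.053,"ty": -0.026,"tz": 0.02,"turn": 0}

```text
time_s: 13.3
position: [0.778, -0.3852, 0.4179]
tcp_rot: [[-0.437, -0.893, -0.108], [-0.899, 0.435, 0.046], [0.006, 0.117, -0.993]]
force: [0.6, 0.3, -0.8]
opening: 1.0
```

```bash
python3 st.py
```

```text
t 13.3 q [-33.3  55.2  12.5  -1.4 118.9  82. ] lean 6.74 az 157.17 xz 0.0064 tcp [ 0.778  -0.3852  0.4179] F [ 0.6  0.3 -0.8] M [-0.08  0.13 -0.01] op 1.000
grasp pt [ 0.7725 -0.3829  0.3672]
```

play_rows:
  series:
    - {"tx": 0.053,"ty": -0.026,"tz": 0.02,"turn": 0}
    - {"tx": 0.053,"ty": -0.026,"tz": 0.02,"turn": 0}
    - {"tx": 0.053,"ty": -0.026,"tz": 0.02,"turn": 0}
    - {"tx": 0.053,"ty": -0.026,"tz": 0.02,"turn": 0}
    - {"tx": 0.053,"ty": -0.026,"tz": 0.02,"turn": 0}
    - {"tx": 0.053,"ty": -0.026,"tz": 0.02,"turn": 0}
    - {"tx": 0.053,"ty": -0.026,"tz": 0.02,"turn": 0}
    - {"tx": 0.053,"ty": -0.026,"tz": 0.02,"turn": 0}
    - {"tx": 0.053,"ty": -0.026,"tz": 0.02,"turn": 0}
    - {"tx": 0.053,"ty": -0.026,"tz": 0.02,"turn": 0}

```text
time_s: 14.3
position: [0.8448, -0.4173, 0.4162]
tcp_rot: [[-0.437, -0.884, 0.167], [-0.899, 0.428, -0.091], [0.009, -0.19, -0.982]]
force: [-0.5, -0.4, 0.2]
opening: 1.0
```

play_rows:
  series:
    - {"tx": 0.053,"ty": -0.026,"tz": 0.02,"turn": 0}
    - {"tx": 0.053,"ty": -0.026,"tz": 0.02,"turn": 0}
    - {"tx": 0.053,"ty": -0.026,"tz": 0.02,"turn": 0}
    - {"tx": 0.053,"ty": -0.026,"tz": 0.02,"turn": 0}
    - {"tx": 0.053,"ty": -0.026,"tz": 0.02,"turn": 0}
    - {"tx": 0.053,"ty": -0.026,"tz": 0.02,"turn": 0}
    - {"tx": 0.053,"ty": -0.026,"tz": 0.02,"turn": 0}
    - {"tx": 0.053,"ty": -0.026,"tz": 0.02,"turn": 0}

```text
time_s: 15.1
position: [0.9026, -0.4454, 0.4181]
tcp_rot: [[-0.438, -0.812, 0.385], [-0.899, 0.391, -0.198], [0.01, -0.433, -0.901]]
force: [0.3, -0.2, -0.1]
opening: 0.999
```

```bash
python3 st.py
```

```text
t 15.1 q [-33.2  56.6  12.6   2.6  85.3  83. ] lean 25.68 az -27.21 xz 0.0104 tcp [ 0.9026 -0.4454  0.4181] F [ 0.3 -0.2 -0.1] M [0.11 0.36 0.03] op 0.999
grasp pt [ 0.9223 -0.4556  0.3722]
```

play_rows:
  series:
    - {"tx": 0.053,"ty": -0.026,"tz": 0.02,"turn": 0}
    - {"tx": 0.053,"ty": -0.026,"tz": 0.02,"turn": 0}
    - {"tx": 0,"ty": 0,"tz": 0,"turn": 0}
    - {"tx": -0.03,"ty": 0.019,"tz": 0,"turn": 0}
    - {"tx": -0.048,"ty": 0.0304,"tz": 0,"turn": 0}
    - {"tx": -0.052,"ty": 0.033,"tz": 0,"turn": 0}
    - {"tx": -0.052,"ty": 0.033,"tz": 0,"turn": 0.08}
    - {"tx": -0.052,"ty": 0.033,"tz": 0,"turn": 0.08}
    - {"tx": -0.052,"ty": 0.033,"tz": 0,"turn": 0.08}
    - {"tx": -0.052,"ty": 0.033,"tz": 0,"turn": 0.08}

```text
time_s: 16.1
position: [0.6448, -0.2798, 0.4199]
tcp_rot: [[-0.115, -0.867, 0.485], [-0.993, 0.094, -0.066], [0.011, -0.489, -0.872]]
force: [0.6, 0.1, 0.5]
opening: 1.003
```

```bash
python3 st.py
```

```text
t 16.1 q [-37.3  22.2  79.7  17.5  53.3  51.7] lean 29.29 az -7.76 xz 0.0115 tcp [ 0.6448 -0.2798  0.4199] F [0.6 0.1 0.5] M [-0.07  0.48  0.01] op 1.003
grasp pt [ 0.6695 -0.2831  0.3755]
```

play_rows:
  series:
    - {"tx": -0.042,"ty": 0.0265,"tz": -0.02,"turn": 0.05}
    - {"tx": -0.042,"ty": 0.0265,"tz": -0.03,"turn": 0.05}
    - {"tx": -0.04,"ty": 0.025,"tz": -0.04,"turn": 0.05}
    - {"tx": -0.034,"ty": 0.021,"tz": -0.045,"turn": 0}
    - {"tx": -0.032,"ty": 0.0203,"tz": -0.045,"turn": 0}
    - {"tx": 0,"ty": 0,"tz": -0.02,"turn": 0}
    - {"tx": 0,"ty": 0,"tz": 0,"turn": 0}

```text
time_s: 16.8
position: [0.4933, -0.1846, 0.2576]
tcp_rot: [[0.038, -0.874, 0.485], [-0.999, -0.037, 0.012], [0.007, -0.485, -0.874]]
force: [-0.5, -1.0, 0.5]
opening: 1.002
```

```bash
python3 st.py
```

```text
t 16.8 q [-41.6  21.3 114.   42.3  29.4  11.5] lean 29.04 az 1.43 xz 0.0074 tcp [ 0.4933 -0.1846  0.2576] F [-0.5 -1.   0.5] M [-0.13  0.47  0.02] op 1.002
grasp pt [ 0.5181 -0.184   0.213 ]
```

play_rows:
  series:
    - {"tx": -0.003,"ty": 0.002,"tz": -0.03,"turn": 0}
    - {"tx": 0,"ty": 0,"tz": -0.03,"turn": 0}
    - {"tx": 0,"ty": 0,"tz": -0.03,"turn": 0}
    - {"tx": 0,"ty": 0,"tz": -0.02,"turn": 0}
    - {"tx": 0,"ty": 0,"tz": 0,"turn": 0}

```text
time_s: 17.3
position: [0.4936, -0.1852, 0.1708]
tcp_rot: [[0.038, -0.871, 0.489], [-0.999, -0.038, 0.009], [0.011, -0.489, -0.872]]
force: [-0.4, -0.2, -0.3]
opening: 1.002
```

```bash
python3 - <<'E'
from st import *
st()
n="scene";p=vision.capture(n);r=(150,260,140,260)
cv2.imwrite(f"pics/g2.png",cv2.resize(p["pixels"][r[0]:r[1],r[2]:r[3]],None,fx=5,fy=5,interpolation=cv2.INTER_CUBIC))
E
```

```text
t 17.3 q [-41.6  32.  118.2  69.8  20.7 -18.6] lean 29.28 az 1.09 xz 0.0106 tcp [ 0.4936 -0.1852  0.1708] F [-0.4 -0.2 -0.3] M [-0.08  0.47  0.03] op 1.002
grasp pt [ 0.5185 -0.1847  0.1263]
```

View pics/g2.png

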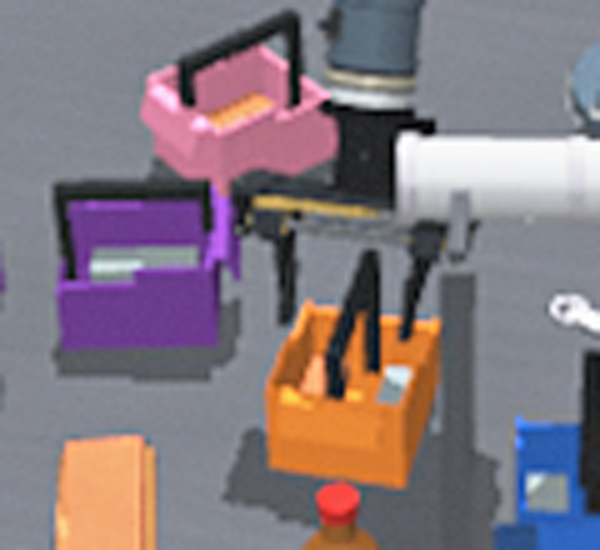

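play_rows:
  series:
    - {"tx": 0,"ty": 0.003,"tz": 0,"turn": 0}
    - {"tx": 0,"ty": 0,"tz": 0,"turn": 0}
    - {"tx": 0,"ty": 0,"tz": 0,"turn": 0}
    - {"tx": 0,"ty": 0,"tz": 0,"turn": 0}
    - {"tx": 0,"ty": 0,"tz": 0,"turn": 0}
    - {"tx": 0,"ty": 0,"tz": 0,"turn": 0}
  gripper: 0

```text
time_s: 17.95
position: [0.4924, -0.1818, 0.1714]
tcp_rot: [[0.039, -0.872, 0.489], [-0.999, -0.039, 0.009], [0.011, -0.489, -0.872]]
force: [-0.1, -0.1, 0.5]
opening: 0.541
```

```bash
python3 st.py
```

```text
t 17.95 q [-41.3  31.8 118.5  70.2  20.5 -18.8] lean 29.26 az 1.09 xz 0.0111 tcp [ 0.4924 -0.1818  0.1714] F [-0.1 -0.1  0.5] M [-0.05  0.45 -0.01] op 0.541
grasp pt [ 0.5174 -0.1813  0.127 ]
```

play_rows:
  series:
    - {"tx": 0,"ty": 0,"tz": 0,"turn": 0}
    - {"tx": 0,"ty": 0,"tz": 0,"turn": 0}
    - {"tx": 0,"ty": 0,"tz": 0,"turn": 0}
    - {"tx": 0,"ty": 0,"tz": 0,"turn": 0}
    - {"tx": 0,"ty": 0,"tz": 0,"turn": 0}
    - {"tx": 0,"ty": 0,"tz": 0,"turn": 0}
    - {"tx": 0,"ty": 0,"tz": 0,"turn": 0}
    - {"tx": 0,"ty": 0,"tz": 0,"turn": 0}

```text
time_s: 18.75
position: [0.4924, -0.1818, 0.1712]
tcp_rot: [[0.039, -0.872, 0.488], [-0.999, -0.039, 0.009], [0.011, -0.488, -0.873]]
force: [0.3, -0.3, -0.9]
opening: 0.157
```

```bash
python3 st.py
```

```text
t 18.75 q [-41.3  31.8 118.5  70.2  20.5 -18.9] lean 29.24 az 1.11 xz 0.0108 tcp [ 0.4924 -0.1818  0.1712] F [ 0.3 -0.3 -0.9] M [ 0.01  0.51 -0.03] op 0.157
grasp pt [ 0.5173 -0.1813  0.1267]
```

play_rows:
  series:
    - {"tx": 0,"ty": 0,"tz": 0.015,"turn": 0}
    - {"tx": 0,"ty": 0,"tz": 0.03,"turn": 0}
    - {"tx": 0,"ty": 0,"tz": 0.045,"turn": 0}
    - {"tx": 0,"ty": 0,"tz": 0.05,"turn": 0}
    - {"tx": 0,"ty": 0,"tz": 0.05,"turn": 0}
    - {"tx": 0,"ty": 0,"tz": 0.04,"turn": 0}
    - {"tx": 0,"ty": 0,"tz": 0.02,"turn": 0}

```text
time_s: 19.45
position: [0.4922, -0.1816, 0.3737]
tcp_rot: [[0.039, -0.871, 0.49], [-0.999, -0.041, 0.008], [0.013, -0.49, -0.872]]
force: [-0.6, -0.1, -3.3]
opening: 0.158
```

```bash
python3 - <<'E'
from st import *
st()
n="scene";p=vision.capture(n);r=(110,260,140,280)
cv2.imwrite(f"pics/g3.png",cv2.resize(p["pixels"][r[0]:r[1],r[2]:r[3]],None,fx=4,fy=4,interpolation=cv2.INTER_CUBIC))
E
```

```text
t 19.45 q [-41.3  10.  106.   27.8  44.9  29.6] lean 29.34 az 0.91 xz 0.0132 tcp [ 0.4922 -0.1816  0.3737] F [-0.6 -0.1 -3.3] M [-0.02  1.   -0.01] op 0.158
grasp pt [ 0.5172 -0.1812  0.3292]
```

View pics/g3.png

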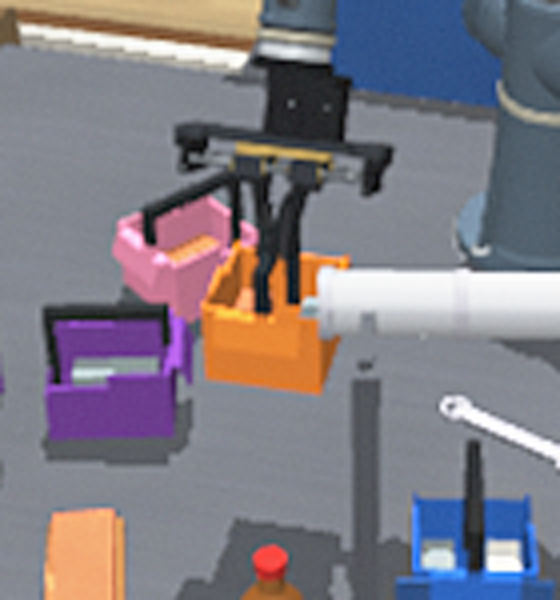

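play_rows:
  series:
    - {"tx": 0,"ty": 0.02,"tz": 0.005,"turn": 0.01}
    - {"tx": 0,"ty": 0.04,"tz": 0,"turn": 0.02}
    - {"tx": 0,"ty": 0.05,"tz": 0,"turn": 0.02}
    - {"tx": 0,"ty": 0.055,"tz": 0,"turn": 0.02}
    - {"tx": 0.005,"ty": 0.055,"tz": 0,"turn": 0.02}
    - {"tx": 0.01,"ty": 0.055,"tz": 0,"turn": 0.02}
    - {"tx": 0.01,"ty": 0.05,"tz": 0,"turn": 0.02}
    - {"tx": 0.01,"ty": 0.045,"tz": 0,"turn": 0.02}
    - {"tx": 0.01,"ty": 0.035,"tz": 0,"turn": 0.018}
    - {"tx": 0.01,"ty": 0.025,"tz": 0,"turn": 0}

```text
time_s: 20.5
position: [0.5335, 0.1651, 0.3718]
tcp_rot: [[0.217, -0.855, 0.471], [-0.976, -0.194, 0.097], [0.009, -0.481, -0.877]]
force: [0.3, -0.2, -3.6]
opening: 0.158
```

play_rows:
  series:
    - {"tx": 0,"ty": 0,"tz": 0,"turn": 0}
    - {"tx": 0,"ty": 0,"tz": 0,"turn": 0}

```text
time_s: 20.7
position: [0.5341, 0.1632, 0.3723]
tcp_rot: [[0.215, -0.855, 0.473], [-0.976, -0.193, 0.096], [0.01, -0.482, -0.876]]
force: [-0.2, -0.3, -4.7]
opening: 0.158
```

```bash
cat > pic.py <<'E'
from st import *
import sys
st()
k=sys.argv[1]
for n,r,f in(("scene",(150,300,180,340),5),("top",(100,240,120,280),5)):
    p=vision.capture(n)
    cv2.imwrite(f"pics/{k}_{n}.png",cv2.resize(p["pixels"][r[0]:r[1],r[2]:r[3]],None,fx=f,fy=f,interpolation=cv2.INTER_CUBIC))
E
python3 pic.py a
```

```text
t 20.7 q [  4.   12.3 102.8   6.1  36.4  77.4] lean 28.82 az 11.44 xz 0.0096 tcp [0.5341 0.1632 0.3723] F [-0.2 -0.3 -4.7] M [-0.07  0.72  0.06] op 0.158
grasp pt [0.5582 0.1681 0.3277]
```

View pics/a_scene.png

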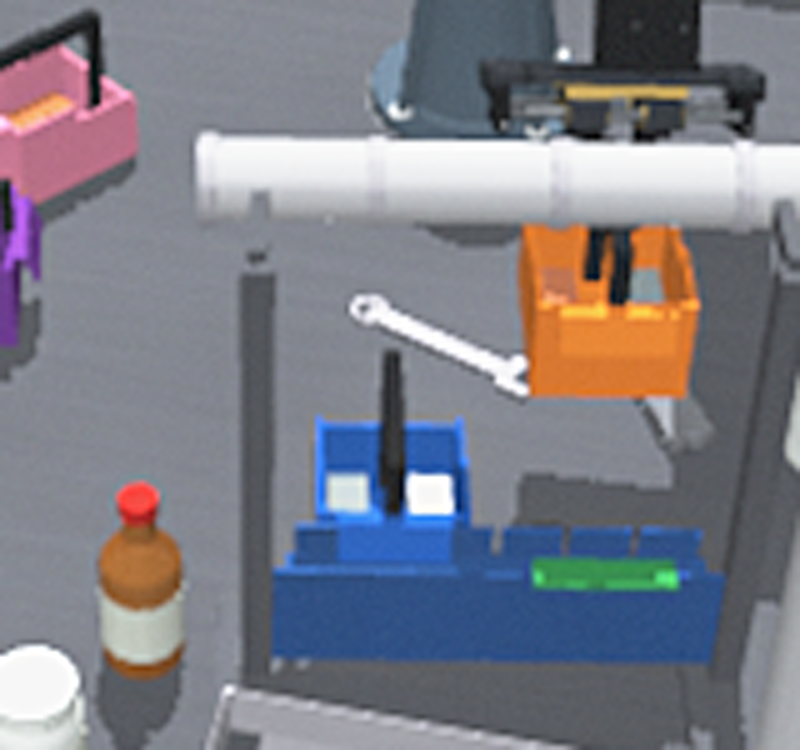

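View pics/a_top.png

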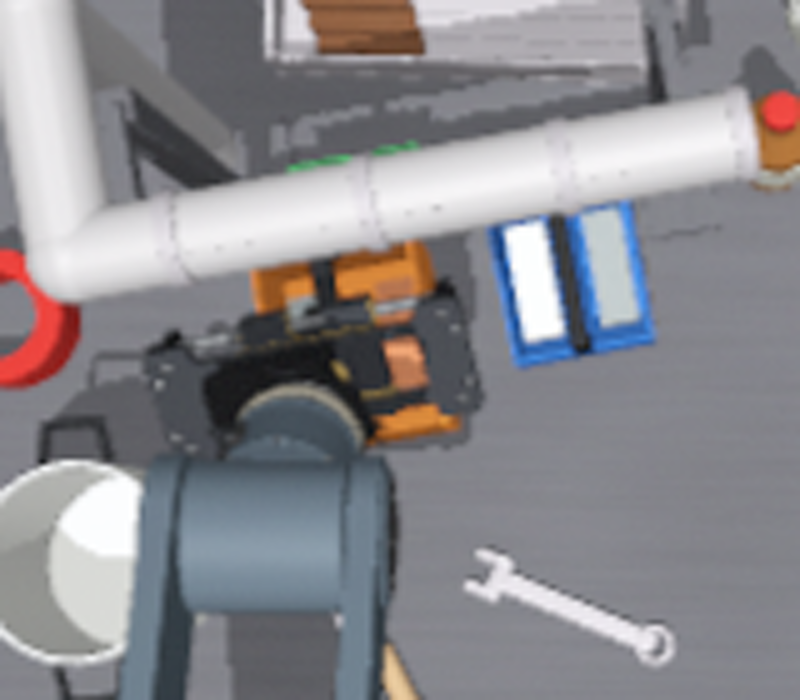

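play_rows:
  series:
    - {"tx": 0,"ty": -0.002,"tz": -0.02,"turn": 0}
    - {"tx": 0,"ty": 0,"tz": -0.04,"turn": 0}
    - {"tx": 0,"ty": 0,"tz": -0.045,"turn": 0}
    - {"tx": 0,"ty": 0,"tz": -0.03,"turn": 0}
    - {"tx": 0.01,"ty": 0.002,"tz": 0,"turn": 0}
    - {"tx": 0.01,"ty": 0.002,"tz": 0,"turn": 0}
    - {"tx": 0,"ty": 0,"tz": 0,"turn": 0}
    - {"tx": 0,"ty": 0,"tz": 0,"turn": 0}

```text
time_s: 21.6
position: [0.5539, 0.1638, 0.2692]
tcp_rot: [[0.213, -0.849, 0.483], [-0.977, -0.191, 0.095], [0.011, -0.492, -0.871]]
force: [-0.3, 0.8, -4.9]
opening: 0.157
```

```bash
python3 pic.py b
```

```text
t 21.6 q [  3.9  22.7 108.1  10.3  20.2  72.7] lean 29.48 az 11.12 xz 0.0114 tcp [0.5539 0.1638 0.2692] F [-0.3  0.8 -4.9] M [-0.23  0.82 -0.04] op 0.157
grasp pt [0.5785 0.1686 0.2248]
```

View pics/b_scene.png

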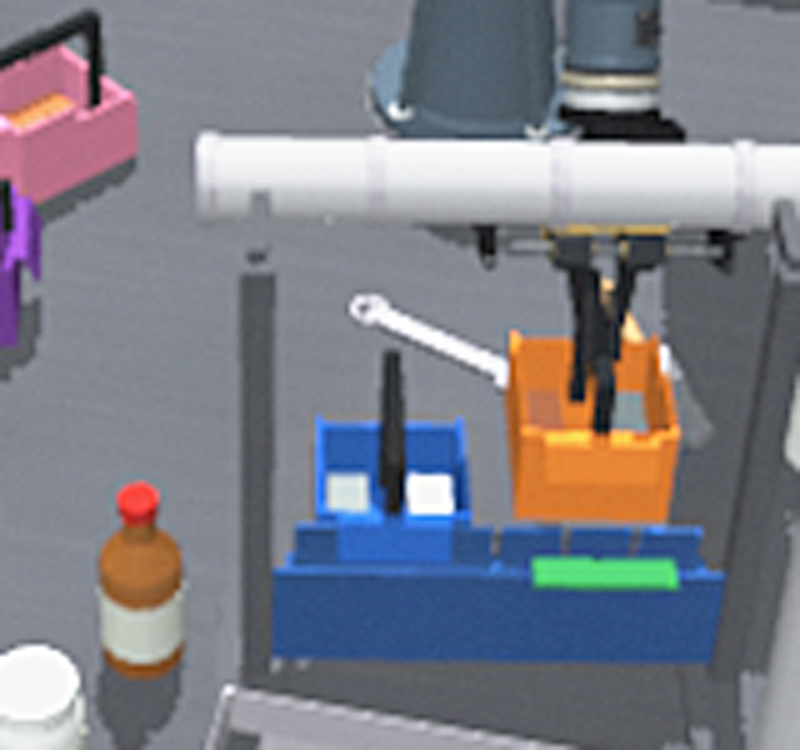

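View pics/b_top.png

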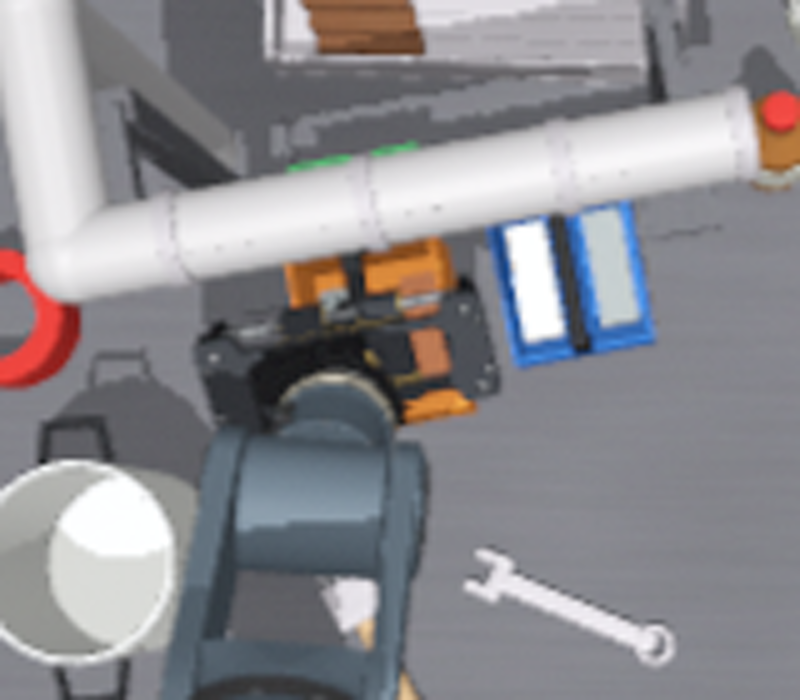

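```bash
cat > ov.py <<'E'
from fit import *
import sys,json
k=sys.argv[1]; bz=float(sys.argv[2])
s=bot.read_state();R=s['tcp_rot'];g=s['position']+.051*R[:,2]
yaw=np.arctan2(-R[0,0],R[1,0]);yaw=np.arctan2(R[0,0],-R[1,0])
c,sn=np.cos(yaw),np.sin(yaw)
o=np.array([g[0]-.002*c,g[1]-.002*sn,g[2]-bz])
v=np.array(json.load(open("panel.json")));v[2]=np.radians(12.3)
d=o[:2]-v[:2];px=np.cos(v[2])*d[0]+np.sin(v[2])*d[1];py=-np.sin(v[2])*d[0]+np.cos(v[2])*d[1]
print("bin yaw",np.degrees(yaw),"in panel frame mm: x %.1f (hung -66) y %.1f (73.5) z %.1f"%(px*1e3,py*1e3,o[2]*1e3),"t",s['time_s'],"F",s['force'])
def box(x0,x1,y0,y1,z0,z1):
    P=[(x,y,z) for x in(x0,x1) for y in(y0,y1) for z in(z0,z1)]
    return [(P[i],P[j]) for i in range(8) for j in range(i) if sum(a!=b for a,b in zip(P[i],P[j]))==1]
b=[o[0],o[1],yaw]
A=[(W(b,np.array(p))[0]+[0,0,o[2]],W(b,np.array(q))[0]+[0,0,o[2]]) for p,q in [((.065,-.055,0),(.065,.055,0)),((.065,-.055,.085),(.065,.055,.085)),((.065,-.055,0),(.065,-.055,.085)),((.065,.055,0),(.065,.055,.085)),((-.065,-.055,.06),(-.065,.055,.06)),((.084,-.04,.058),(.084,.04,.058)),((.065,0,.133),(-.065,0,.133))]]
Pn=[(W(v,np.array(p))[0],W(v,np.array(q))[0]) for p,q in box(0,.004,-.1455,.1455,.1,.126)+box(.023,.047,.0235,.1235,.112,.117)]
for n,r,f in(("scene",(180,280,250,350),7),("top",(120,200,150,250),7)):
    if n not in sys.argv[3:]: continue
    p=vision.capture(n)
    im=cv2.resize(p["pixels"][r[0]:r[1],r[2]:r[3]],None,fx=f,fy=f,interpolation=cv2.INTER_CUBIC)
    raw=im.copy()
    for L,col in((A,(255,255,0)),(Pn,(0,255,255))):
        for a,e in L:
            q=[tuple(int(t) for t in np.round((proj(p,t_)-[r[2],r[0]]+.44)*f)) for t_ in(a,e)];cv2.line(im,q[0],q[1],col,1)
    cv2.imwrite(f"pics/{k}_{n}.png",im);cv2.imwrite(f"pics/{k}_{n}_raw.png",raw)
E
python3 ov.py c .1267 scene
```

```text
bin yaw 12.305342585304928 in panel frame mm: x -100.3 (hung -66) y 71.9 (73.5) z 97.4 t 21.7 F [ 0.03483061  0.48854318 -3.86516942]
```

View pics/c_scene.png

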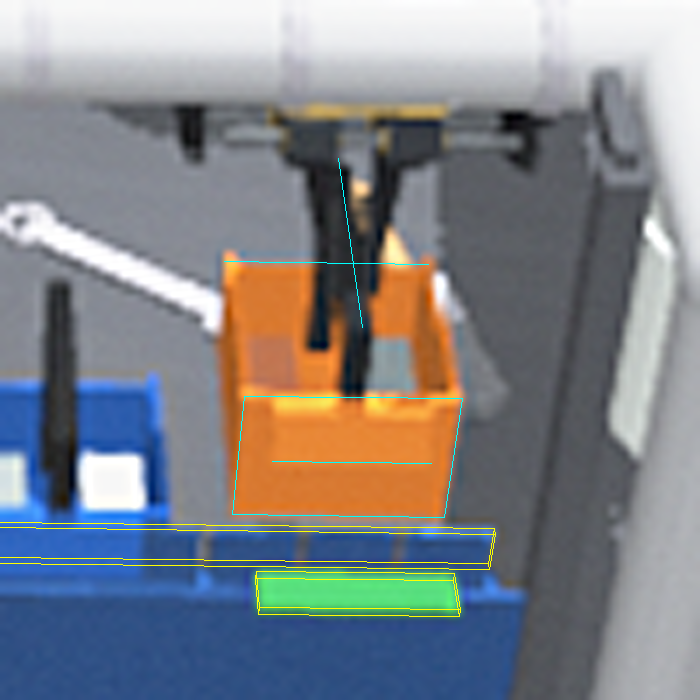

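play_rows:
  series:
    - {"tx": 0.013,"ty": 0.0035,"tz": 0,"turn": 0}
    - {"tx": 0.013,"ty": 0.0035,"tz": 0,"turn": 0}
    - {"tx": 0.013,"ty": 0.0035,"tz": 0,"turn": 0}
    - {"tx": 0,"ty": 0,"tz": 0,"turn": 0}
    - {"tx": 0,"ty": 0,"tz": 0,"turn": 0}

```text
time_s: 22.25
position: [0.5839, 0.1724, 0.2669]
tcp_rot: [[0.213, -0.852, 0.479], [-0.977, -0.191, 0.095], [0.011, -0.488, -0.873]]
force: [-0.2, -0.2, -4.0]
opening: 0.156
```

```bash
python3 ov.py d .1267 scene top; python3 st.py
```

```text
bin yaw 12.314843495524487 in panel frame mm: x -68.1 (hung -66) y 73.6 (73.5) z 95.7 t 22.25 F [-0.19506132 -0.23496105 -3.97518385]
t 22.35 q [  4.7  24.9 104.    8.4  22.3  75.3] lean 29.19 az 11.21 xz 0.0107 tcp [0.5832 0.1723 0.2669] F [ 0.2  0.2 -3.6] M [-0.18  0.77 -0.03] op 0.158
grasp pt [0.6076 0.1771 0.2224]
```

View pics/d_scene.png

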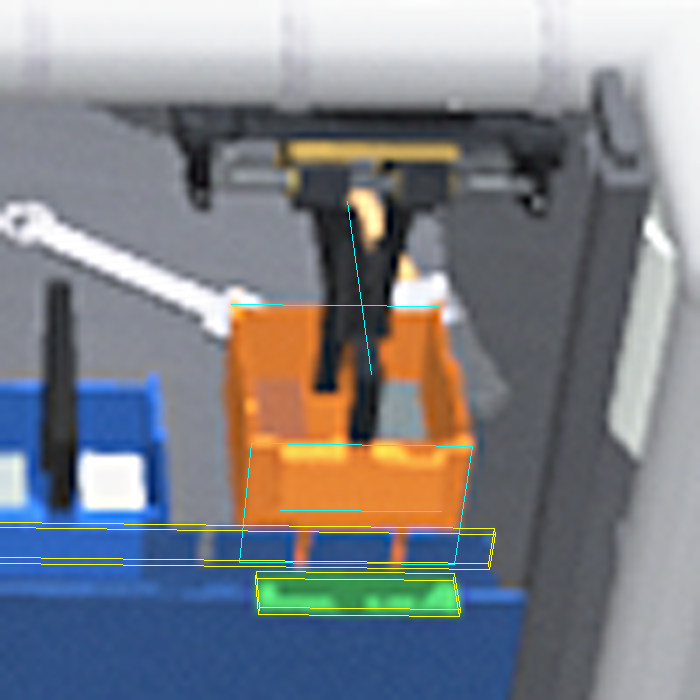

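View pics/d_top.png

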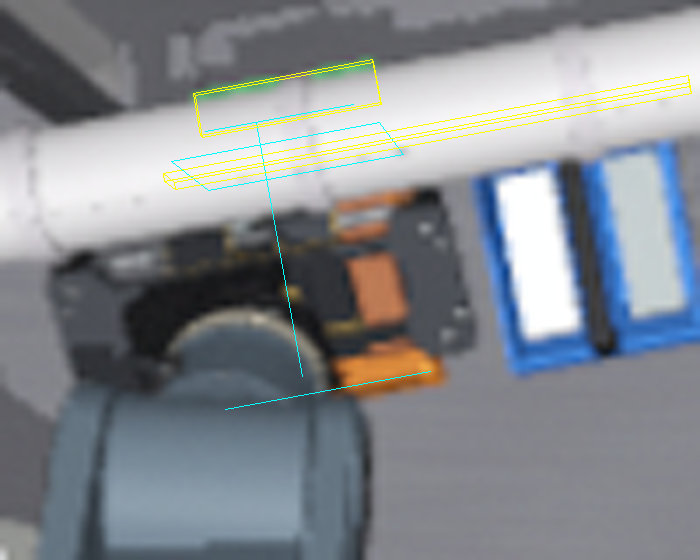

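play_rows:
  series:
    - {"tx": 0,"ty": 0,"tz": -0.0125,"turn": 0}
    - {"tx": 0,"ty": 0,"tz": -0.0125,"turn": 0}
    - {"tx": 0,"ty": 0,"tz": -0.0125,"turn": 0}
    - {"tx": 0,"ty": 0,"tz": -0.008,"turn": 0}
    - {"tx": 0,"ty": 0,"tz": 0,"turn": 0}

```text
time_s: 22.85
position: [0.5827, 0.1721, 0.2289]
tcp_rot: [[0.213, -0.853, 0.476], [-0.977, -0.191, 0.095], [0.01, -0.485, -0.874]]
force: [-0.9, 0.7, -4.6]
opening: 0.16
```

```bash
python3 ov.py e .1267 scene; python3 st.py
```

```text
bin yaw 12.295780961808854 in panel frame mm: x -69.5 (hung -66) y 73.6 (73.5) z 57.6 t 22.85 F [-0.89732121  0.69893427 -4.64674463]
t 22.9 q [  4.7  28.5 105.8  10.9  17.   72.6] lean 29.14 az 11.21 xz 0.0106 tcp [0.5832 0.1722 0.2298] F [-0.8  0.6 -4. ] M [-0.17  0.79  0.01] op 0.157
grasp pt [0.6076 0.177  0.1853]
```

View pics/e_scene.png

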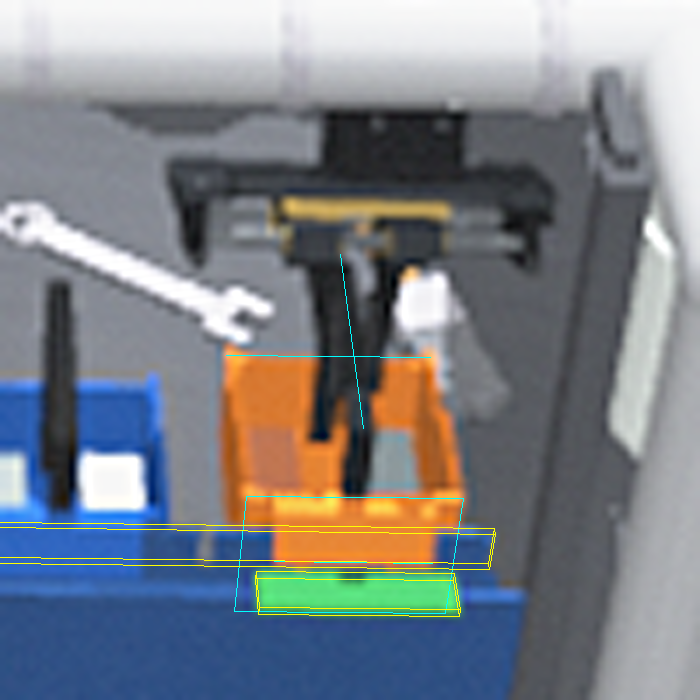

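play_rows:
  series:
    - {"tx": 0,"ty": 0,"tz": -0.009,"turn": 0}
    - {"tx": 0,"ty": 0,"tz": -0.006,"turn": 0}
    - {"tx": 0,"ty": 0,"tz": 0,"turn": 0}

```text
time_s: 23.2
position: [0.583, 0.1722, 0.2179]
tcp_rot: [[0.213, -0.852, 0.477], [-0.977, -0.191, 0.095], [0.01, -0.487, -0.874]]
force: [0.3, 0.7, -4.7]
opening: 0.16
```

```bash
python3 ov.py f .1267; python3 st.py
```

```text
bin yaw 12.30066942470731 in panel frame mm: x -69.0 (hung -66) y 73.6 (73.5) z 46.7 t 23.2 F [ 0.28197253  0.72918976 -4.7377555 ]
t 23.2 q [  4.7  29.7 106.3  12.1  15.3  71.3] lean 29.13 az 11.22 xz 0.0105 tcp [0.583  0.1722 0.2179] F [ 0.3  0.7 -4.7] M [-0.2   0.69 -0.03] op 0.160
grasp pt [0.6074 0.177  0.1734]
```

play_rows:
  series:
    - {"tx": 0,"ty": 0,"tz": -0.002,"turn": 0}
    - {"tx": 0,"ty": 0,"tz": -0.0015,"turn": 0}
    - {"tx": 0,"ty": 0,"tz": 0,"turn": 0}

```text
time_s: 23.5
position: [0.5839, 0.1723, 0.2163]
tcp_rot: [[0.213, -0.851, 0.48], [-0.977, -0.191, 0.095], [0.011, -0.489, -0.872]]
force: [-1.0, 0.4, -3.7]
opening: 0.157
```

```bash
python3 ov.py f .1267; python3 st.py
```

```text
bin yaw 12.290200507131201 in panel frame mm: x -68.1 (hung -66) y 73.4 (73.5) z 45.1 t 23.5 F [-0.97903396  0.38113138 -3.74562365]
t 23.5 q [  4.7  29.9 106.4  12.4  14.9  71. ] lean 29.29 az 11.17 xz 0.0109 tcp [0.5839 0.1723 0.2163] F [-1.   0.4 -3.7] M [-0.14  0.74  0.04] op 0.157
grasp pt [0.6083 0.1771 0.1718]
```

play_rows:
  series:
    - {"tx": 0,"ty": 0,"tz": -0.0015,"turn": 0}
    - {"tx": 0,"ty": 0,"tz": -0.0015,"turn": 0}
    - {"tx": 0,"ty": 0,"tz": 0,"turn": 0}

```text
time_s: 23.8
position: [0.5838, 0.1723, 0.2148]
tcp_rot: [[0.213, -0.85, 0.481], [-0.977, -0.191, 0.095], [0.011, -0.491, -0.871]]
force: [-3.2, -1.2, 3.6]
opening: 0.158
```

```bash
python3 ov.py g .1267 scene; python3 st.py
```

```text
bin yaw 12.2820703008012 in panel frame mm: x -68.0 (hung -66) y 73.4 (73.5) z 43.7 t 23.8 F [-3.19181326 -1.24147799  3.63543181]
t 23.85 q [  4.7  30.1 106.5  12.7  14.6  70.7] lean 29.37 az 11.16 xz 0.0111 tcp [0.5838 0.1723 0.2147] F [-4.7 -1.3  4.4] M [-0.06  0.51 -0.02] op 0.157
grasp pt [0.6084 0.1771 0.1703]
```

View pics/g_scene.png

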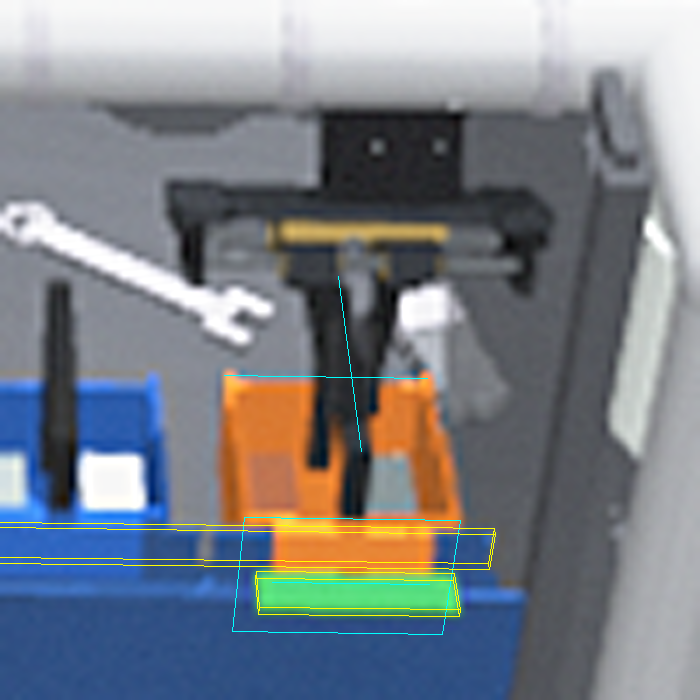

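play_rows:
  series:
    - {"tx": 0,"ty": 0,"tz": 0,"turn": 0}
    - {"tx": 0,"ty": 0,"tz": 0,"turn": 0}
    - {"tx": 0,"ty": 0,"tz": 0,"turn": 0}
    - {"tx": 0,"ty": 0,"tz": 0,"turn": 0}
    - {"tx": 0,"ty": 0,"tz": 0,"turn": 0}
    - {"tx": 0,"ty": 0,"tz": 0,"turn": 0}
  gripper: 0.6

```text
time_s: 24.45
position: [0.5837, 0.1722, 0.2135]
tcp_rot: [[0.213, -0.851, 0.479], [-0.977, -0.191, 0.095], [0.011, -0.488, -0.873]]
force: [0.1, -0.4, -0.4]
opening: 0.571
```

```bash
python3 ov.py h .1267 scene; python3 st.py
```

```text
bin yaw 12.297180898328579 in panel frame mm: x -68.3 (hung -66) y 73.4 (73.5) z 42.3 t 24.45 F [ 0.08054837 -0.41595917 -0.44742146]
t 24.5 q [  4.7  30.2 106.5  12.7  14.6  70.7] lean 29.24 az 11.19 xz 0.0109 tcp [0.5836 0.1722 0.2135] F [ 1.1 -0.2 -0.3] M [-0.11  0.45  0.02] op 0.580
grasp pt [0.6081 0.1771 0.169 ]
```

View pics/h_scene_raw.png

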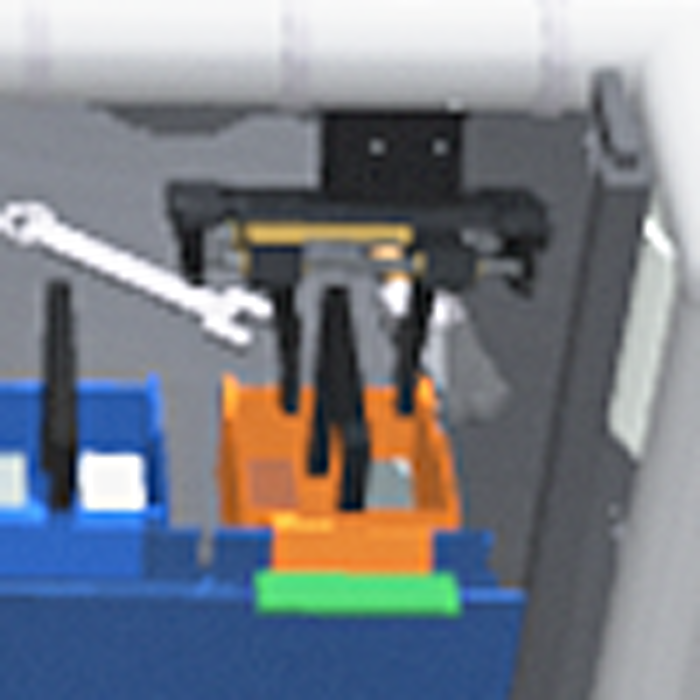

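play_rows:
  series:
    - {"tx": -0.009,"ty": -0.0018,"tz": 0.0165,"turn": 0}
    - {"tx": -0.018,"ty": -0.0036,"tz": 0.033,"turn": 0}
    - {"tx": -0.018,"ty": -0.0036,"tz": 0.033,"turn": 0}
    - {"tx": -0.025,"ty": -0.005,"tz": 0.033,"turn": 0}
    - {"tx": -0.03,"ty": -0.006,"tz": 0.033,"turn": 0}
    - {"tx": -0.03,"ty": -0.006,"tz": 0.033,"turn": 0}
    - {"tx": -0.03,"ty": -0.006,"tz": 0.02,"turn": 0}
    - {"tx": 0,"ty": 0,"tz": 0,"turn": 0}
    - {"tx": 0,"ty": 0,"tz": 0,"turn": 0}

```text
time_s: 25.4
position: [0.4556, 0.1466, 0.3754]
tcp_rot: [[0.213, -0.851, 0.481], [-0.977, -0.191, 0.095], [0.011, -0.49, -0.872]]
force: [-0.4, -0.9, 0.3]
opening: 0.602
```

```bash
python3 st.py; python3 pic.py k
```

```text
t 25.4 q [  2.2   4.8 112.1   7.8  34.2  74.4] lean 29.35 az 11.14 xz 0.0112 tcp [0.4556 0.1466 0.3754] F [-0.4 -0.9  0.3] M [-0.11  0.41 -0.06] op 0.602
grasp pt [0.4802 0.1514 0.3309]
t 25.4 q [  2.2   4.8 112.1   7.8  34.2  74.4] lean 29.35 az 11.14 xz 0.0112 tcp [0.4556 0.1466 0.3754] F [-0.4 -0.9  0.3] M [-0.11  0.41 -0.06] op 0.602
grasp pt [0.4802 0.1514 0.3309]
```

View pics/k_scene.png

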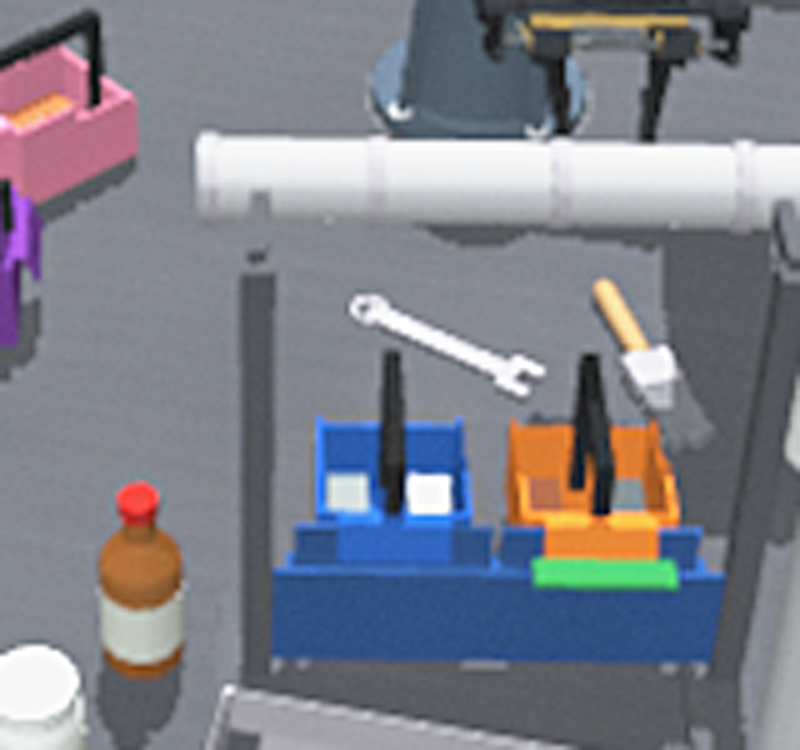

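View pics/k_top.png

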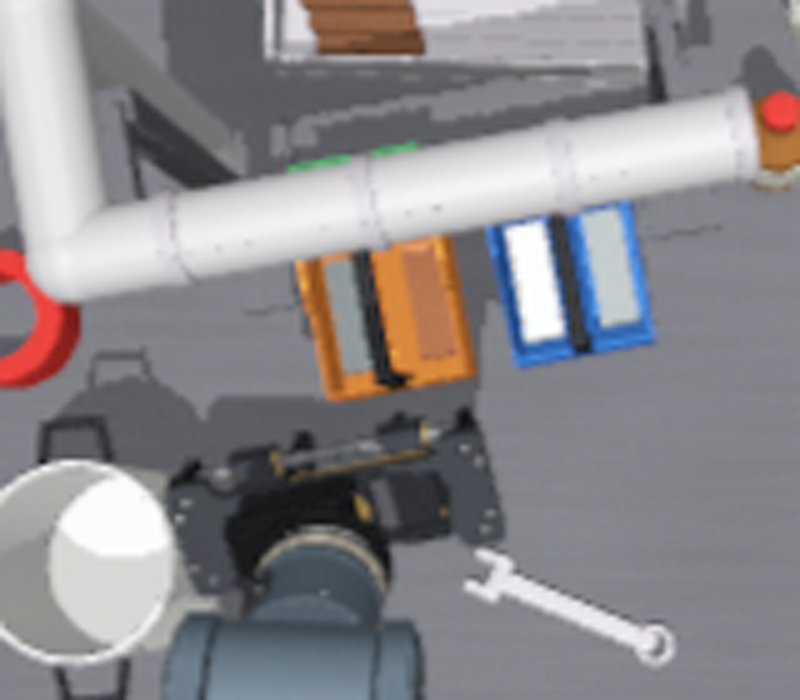

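```bash
python3 - <<'E'
from fit import *
import json
T=vision.capture("top")
im=cv2.resize(T["pixels"][140:185,175:255],None,fx=10,fy=10,interpolation=cv2.INTER_CUBIC);cv2.imwrite("pics/l_top.png",im)
S=vision.capture("scene")
cv2.imwrite("pics/l_scene.png",cv2.resize(S["pixels"][215:275,235:325],None,fx=8.5,fy=8.5,interpolation=cv2.INTER_CUBIC))
print(bot.read_state()['time_s'])
E
```

```text
25.6
```

View pics/l_top.png

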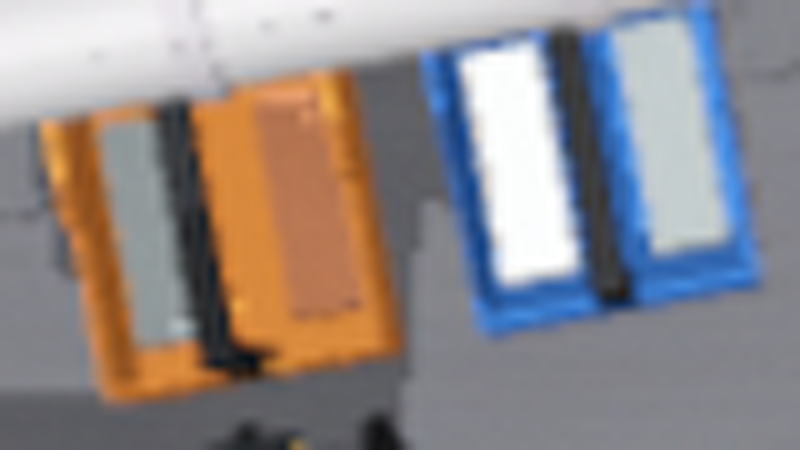

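View pics/l_scene.png

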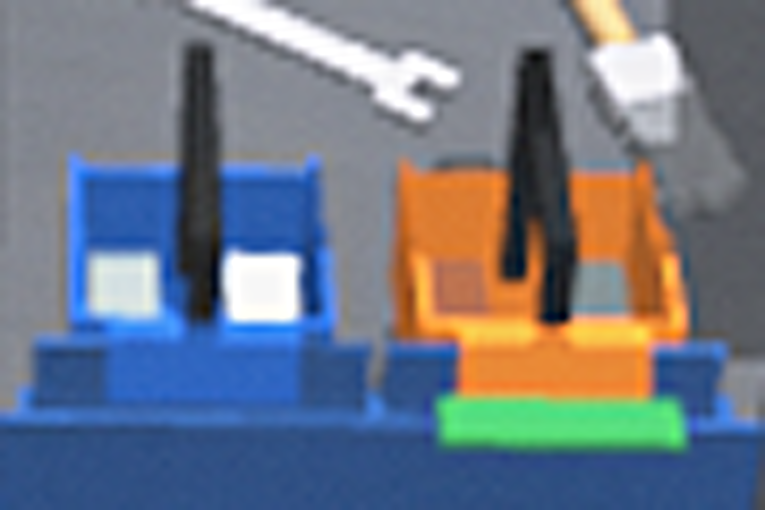

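```bash
python3 - <<'E'
from fit import *
import json
T=vision.capture("top")
v=np.array(json.load(open("panel.json")))
f=lambda X,Y:(175-.45+X/10,140-.45+Y/10)
def tilt(C,v0):
    g=lambda q:np.concatenate([proj(p,W(q[:3],np.array(X)+[0,0,.045])[0])-np.array(px) for p,px,X in C])
    return least_squares(g,v0)
# rim front corners z=.06; bar end front top centre
O=[(T,f(105,402),(-.065,.055,.05)),(T,f(402,352),(-.065,-.055,.05)),(T,f(240,368),(-.065,0,.13)),(T,f(175,105),(.042,0,.133))]
B=[(T,f(485,335),(-.065,.055,.05)),(T,f(757,287),(-.065,-.055,.05)),(T,f(612,298),(-.065,0,.13)),(T,f(562,35),(.042,0,.133))]
for n,C,y in(("orange",O[:3],.0735),("blue",B[:3],-.0735)):
    r=tilt(C,[.6,.1,.2]);d=r.x[:2]-v[:2];a=np.radians(12.3)
    print(n,np.degrees(r.x[2]),"panel x %.1f y %.1f"%(1e3*(np.cos(a)*d[0]+np.sin(a)*d[1]),1e3*(-np.sin(a)*d[0]+np.cos(a)*d[1])),np.round(r.fun,1))
E
```

```text
orange 11.177325526859576 panel x -72.5 y 67.0 [ 1.6  0.2 -0.1  0.5 -1.5 -0.7]
blue 11.600706701976673 panel x -73.3 y -75.0 [-0.2  0.4  0.5  0.3 -0.3 -0.7]
```

```bash
python3 - <<'E'
from st import *
p=vision.capture("top");cv2.imwrite("pics/end_top.png",p["pixels"])
a=cv2.imread("pics/top0.png").astype(int)
d=np.abs(a-p["pixels"]).sum(2)>90
cv2.imwrite("pics/end_diff.png",np.hstack([p["pixels"][:,::1],]))
st();print(bot.hand_in())
E
```

```text
t 25.7 q [  2.2   5.  112.1   7.8  34.3  74.4] lean 29.14 az 11.21 xz 0.0105 tcp [0.4561 0.1466 0.3739] F [-0.1  0.1 -1. ] M [-0.05  0.45  0.02] op 0.599
grasp pt [0.4805 0.1515 0.3294]
the job is handed in; nothing more can be done
None
```

View pics/end_top.png

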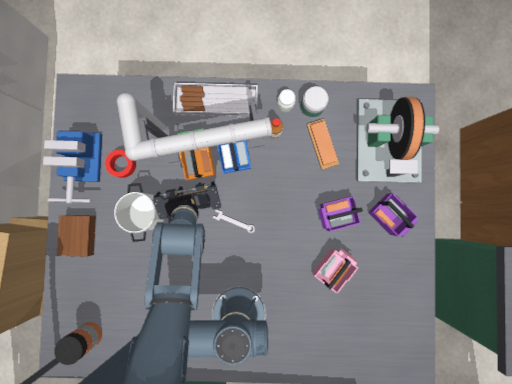

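The orange bin is hanging in the free bay with the green strip, its lip over the upper louvres, and the gripper has let go and backed clear. I handed the job in at about 25.7 s.

**How it was done:** the move rows have no lean input. I built up a 29° lean by repeatedly pushing the arm against its outer reach limit. The first grasp attempt ran the last joint into its limit, so I turned the tool half round and built the lean up again. I then gripped the bar, carried the bin at about 0.2 m and lowered it until the wrist force showed the louvres taking the load (vertical force from -4 N to +4 N). The tool was then opened and withdrawn along its own lean.

**Last checks:**
- **Orange bin:** its lip shows behind the louvres and it looks level. The top camera gave a heading of 11.2°, against 11.6° for the blue bin.
- **Robot:** tool force about 1 N or less.
- **Other things:** in the final picture the blue bin and the bystanders look to be where they started. I compared them by eye only.

**What disagreed or is uncertain:**
- **Sideways position:** the rough top-view fit put the orange bin about 6 mm off the bay centre, with residuals that did not agree with each other. I put this down to misread edge pixels, because the arm's own reading at contact was 73.4 mm against the nominal 73.5 mm.
- **Joint range:** joint 3 sat on its lower limit of 12.49° during the pushes, and one reading at the first fast stop was 12.45°. That is close to the sensor noise but just past the stated range.
- **Wrist force:** at that same stop the wrist force read about 98 N, in free space and under the 120 N limit.

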